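Pack the glass rods into the carrier and lock them down

TASK

Pack all the white glass rods that are on the bench into the rod carrier and lock them in. First slip the tall sleeve onto the carrier's spindle and lay every rod flat in the carrier, one to a slot, all with their flat paddle ends over the dark pad; only then put the flat keeper bar on the spindle so that it rests level on the sleeve and lies across the rods, next the washer, and last the hex nut, each fully down. Leave the other things on the bench where they are.

Things in the scene. Friction and masses are not known exactly. Their poses are not given: they have to be found in the camera images.
- rack: Rod carrier, fixed to the bench: aluminium base, 8 mm thick, x -60 to +105 mm, y -110 to +110 mm, with an upright steel spindle and two steel slotted rests. Origin on the bench surface on the spindle's axis; x runs along the slots to the end with the dark pad, z up. The rests are bars across the base, 12 mm thick, centred at x = -45 and +45 mm, tops 46 mm above the bench.
- slot1 (a point): A slot pair of the carrier (one slot in each rest), at y = -90 mm: the place of a laid rod's middle, 34 mm above the bench, level with the spindle. Axes as the carrier's; paddles to +x. Slots are open at the top, 20 mm wide, floors 28 mm above the bench; a 12 mm rod may lie 4 mm off the middle and sticks out at both ends.
- slot2 (a point): A slot pair of the carrier (one slot in each rest), at y = -50 mm: the place of a laid rod's middle, 34 mm above the bench, level with the spindle. Axes as the carrier's; paddles to +x. Slots are open at the top, 20 mm wide, floors 28 mm above the bench; a 12 mm rod may lie 4 mm off the middle and sticks out at both ends.
- slot3 (a point): A slot pair of the carrier (one slot in each rest), at y = +50 mm: the place of a laid rod's middle, 34 mm above the bench, level with the spindle. Axes as the carrier's; paddles to +x. Slots are open at the top, 20 mm wide, floors 28 mm above the bench; a 12 mm rod may lie 4 mm off the middle and sticks out at both ends.
- slot4 (a point): A slot pair of the carrier (one slot in each rest), at y = +90 mm: the place of a laid rod's middle, 34 mm above the bench, level with the spindle. Axes as the carrier's; paddles to +x. Slots are open at the top, 20 mm wide, floors 28 mm above the bench; a 12 mm rod may lie 4 mm off the middle and sticks out at both ends.
- spindle_foot (a point): Foot of the spindle, on the top of the carrier's base (8 mm above the bench). The spindle is upright, 14 mm in diameter; its top is 82 mm above the bench and its uppermost 10 mm taper to 6 mm diameter. Axes as the carrier's.
- pad_mid (a point): Middle of the dark pad (42 x 212 mm, thin) on one end of the carrier's base, 82 mm from the spindle along the carrier's +x. All paddles belong above this pad. A laid rod can slide lengthwise in its slots, even under the bar.
- sleeve: Aluminium tube standing upright, 36 mm tall, outer diameter 30 mm, bore 18 mm. Origin at the centre of its lower face, z along the bore. Goes on the spindle first, down to the base; it keeps the bar clear of the glass.
- bar: Keeper bar: flat aluminium bar 36 mm wide (its x), 212 mm long (its y), 10 mm thick (z), lying flat, with an 18 mm square hole through its middle. Origin at the centre of the underside. On the spindle, its underside rests on the sleeve 44 mm above the bench (rod tops are at 40 mm), lengthwise across the slots; it fits between the two rests (78 mm apart), whose tops stand 2 mm above its underside.
- washer: Flat steel washer, 44 mm outer diameter, 18 mm bore, 6 mm thick, lying flat. Origin at the centre of its underside. On the spindle it rests on the bar, underside 54 mm above the bench.
- nut: Brass hexagon nut without thread (it slips on), 36 mm across flats, 20 mm tall, smooth bore 18 mm, lying flat. Origin at the centre of its underside; its flats face its own +x and every 60 degrees from there. On the spindle it rests on the washer, underside 60 mm above the bench.
- rod1: White glass rod, 12 mm in diameter, 184 mm long over all, with a flat paddle 34 mm long, 30 mm wide and 12 mm thick at one end (from 58 to 92 mm from the middle). Lies on the bench. Origin on its axis at mid-length; x along the rod towards the paddle. May be absent: two to four of the four rods are there. Balance point about 20 mm from the origin towards the paddle.
- rod2: White glass rod, 12 mm in diameter, 184 mm long over all, with a flat paddle 34 mm long, 30 mm wide and 12 mm thick at one end (from 58 to 92 mm from the middle). Lies on the bench. Origin on its axis at mid-length; x along the rod towards the paddle. May be absent: two to four of the four rods are there. Balance point about 20 mm from the origin towards the paddle.
- rod3: White glass rod, 12 mm in diameter, 184 mm long over all, with a flat paddle 34 mm long, 30 mm wide and 12 mm thick at one end (from 58 to 92 mm from the middle). Lies on the bench. Origin on its axis at mid-length; x along the rod towards the paddle. May be absent: two to four of the four rods are there. Balance point about 20 mm from the origin towards the paddle.
- rod4: White glass rod, 12 mm in diameter, 184 mm long over all, with a flat paddle 34 mm long, 30 mm wide and 12 mm thick at one end (from 58 to 92 mm from the middle). Lies on the bench. Origin on its axis at mid-length; x along the rod towards the paddle. May be absent: two to four of the four rods are there. Balance point about 20 mm from the origin towards the paddle.
- rod1_paddle (a point): Centre of the paddle of rod1, 75 mm from its origin along its x.
- rod2_paddle (a point): Centre of the paddle of rod2, 75 mm from its origin along its x.
- rod3_paddle (a point): Centre of the paddle of rod3, 75 mm from its origin along its x.
- rod4_paddle (a point): Centre of the paddle of rod4, 75 mm from its origin along its x.
- wrench: Bystander: wrench lying on the bench. Leave alone.
- frit_jar: Bystander: amber glass jar, 48 mm diameter, 70 mm tall, standing; origin at its underside. Leave alone.
- tin: Bystander: small can, 60 mm diameter, 60 mm tall, standing; origin at its underside. Leave alone.
- cork_block: Bystander: cork block 40 x 60 x 30 mm; origin at its underside. Leave alone.
There are look-alikes about, which are no part of the job. Leave any blue look-alike of the bar alone. What is shaped like the rod4 but green is not meant.

How it is judged:
By the outcome, as a careful person would: the job done as asked, in the order asked, and still so for the second after the job is handed in, with the robot touching nothing.
Of rod1, rod2, rod3, rod4 only 2 to 4 are there at a start; the rules pass over those that are not, and their reading is None.
At some moment in a run one of washer, nut, rod1, rod2, rod3, rod4 may be knocked a few centimetres aside while the robot is not near it.
It also fails if it takes over 210 s, if anything falls off the work surface, if the arm or the gripper's body presses on something with over 40 N, if the wrist force passes 120 N, or if a joint passes its speed limit or range.

ROBOT

A 6-joint arm with a two-finger parallel gripper is mounted at the origin on the work surface. World frame = base frame: x ahead of the robot, y to its left, z up, the work surface at z = 0. Lengths are in m, angles in degrees, forces in N, time in s.
With the tool pointing down it reaches from about 0.425 to 0.95 m from the base axis. Payload 14.7 kg.
Tool frame: the origin (TCP) lies at the very end of the fingers, on their centre line; the grasp point (between the pads) lies 19 mm behind it; y points along the fingers, z is the direction in which the jaws open and shut, and the axes are right-handed (so a half turn about y gives the same grasp; the last joint's range is limited). The gripper opens to 85 mm and grips with 20 to 120 N. Pads are 22 mm wide; open, the fingers measure 114 mm over their backs; the gripper's body (76 mm by 85 mm) begins 54 mm behind the grasp point. The pads swing forward as they close: fully open they stand 13 mm farther back than shut.
Start: joints at [73.877, 27.513, 91.461, -0, 61.026, -2.67], TCP at [0.151, 0.632, 0.231] pointing down, gripper open.
Joint ranges: [-157.49, 157.49], [-46.99, 117.5], [13.45, 153.17], [-89.5, 269.5], [5.16, 153.95], [-167.48, 167.48]. Speed limits (degrees/s): [108.29, 108.29, 136.94, 172.46, 172.46, 172.46].

INTERFACE

Orientations are given as a 3x3 rotation matrix whose columns are the frame's x, y, z axes.
In Python, from bench import sense, read_camera, hand_in gives the robot as it stands. The module is installed in compiled form; this text tells all that it offers.
- The arm moves only by the tool carry_out, never from a script. Its argument "steps" is a list of rows, each a list of 2 entries, a list of its own where there are three numbers: the shift along the world's x, y, z in mm, then the turn, a rotation vector about the world's x, y, z in degrees. In form: [[[dx, dy, dz], [wx, wy, wz]], ...]. A call has 1 to 20 rows; each row shifts and turns the commanded pose from where the row before left it; what a row does not reach is not made up. A row lasts 1/10 s, in which the tool goes at most 50 mm and 8.59 degrees, less where a joint would pass 70% of its speed; a pose out of reach is approached as far as the arm can. A call with a gripper value outside its range is refused whole. "hand" is the closure, from -1 (fully open) to 1 (shut), set as the call begins (left out, the last holds). The fingers move at their own pace and stop on an object; the grip force is fixed at half the most. Time passes only in rows, so rows that do not move let the fingers close. It gives the time, the measured TCP pose, the force and the opening at its end, in the units of the state.
- sense(): the state, without advancing time (a new reading comes with each control period).
- read_camera(name): name is "scene" or "top" or "wrist"; returns a dict with "img" (480x640x3 uint8, red, green, blue), "fx", "fy", "cx", "cy" (pixels), "R" (3x3) and "t" (3): a world point X has camera coordinates R X + t; the wrist camera has in their place "tool_from_camera" (4x4, takes a point from camera to tool coordinates, whose origin is the TCP and whose axes are the tool frame's). Camera axes: x right, y down, z forward; pixel columns grow to the right and rows downward; lengths in m; the calibration is good to about 2 mm. A picture is of the moment at which its call begins: read the wrist's pose just before it. There is no depth.
- hand_in(): hands the job in, once; it reports no verdict.
The state is a dict: "time_s": time; "joint_pos": joint angles; "joint_velocities": joint speeds; "joint_torque": joint torques, N m; "tcp_pos": TCP position; "tool_rot": TCP orientation; "ft_force": force on the tool from outside, world axes, zero at the start; "ft_torque": the same for the moment, N m; "opening": opening from 0.0 (shut) to 1.0 (fully open).
Only numpy, scipy, OpenCV 4.12 (cv2) and the standard library are available. Lean on these libraries where they do the work, as an engineer would, in place of code of your own. Each camera call takes 0.05 s, during which the arm holds its last target. There are 200 camera calls.

## Working session

There is one attempt and no reset: what is moved stays moved. The work goes in short steps, Python scripts to look and compute and a tool call to move; the robot and the scene stay as the last step left them, time stands still between calls to the robot, and variables do not carry over. Pictures are saved under pics/ and viewed, about 12 in all and at most 16, crops included, and the job is handed in when it is done.

Besides the shell and the picture viewer there is one more tool, called after "Emit:" as name([rows], argument=value, ...), one row to a line, values as JSON. carry_out: Moves the arm, as the interface text tells. Its arguments: {"type":"object","properties":{"steps":{"type":"array"},"hand":{"type":"number"}},"required":["steps"]}

```bash
mkdir -p pics
cat > h.py <<'E'
import numpy as np, cv2
from bench import sense, read_camera, hand_in
def grab(name, fn=None):
    s=sense(); c=read_camera(name)
    if name=="wrist":
        T=np.eye(4); T[:3,:3]=np.array(s["tool_rot"]); T[:3,3]=s["tcp_pos"]
        M=T@np.array(c["tool_from_camera"]); c["R"]=M[:3,:3].T; c["t"]=-M[:3,:3].T@M[:3,3]
    c["R"]=np.array(c["R"]); c["t"]=np.array(c["t"])
    if fn: cv2.imwrite("pics/"+fn, c["img"][:,:,::-1])
    return c
def pt(c,u,v,z):
    d=c["R"].T@np.array([(u-c["cx"])/c["fx"],(v-c["cy"])/c["fy"],1]); o=-c["R"].T@c["t"]
    return o+d*(z-o[2])/d[2]
def px(c,X):
    p=c["R"]@np.array(X)+c["t"]; return np.array([c["fx"]*p[0]/p[2]+c["cx"],c["fy"]*p[1]/p[2]+c["cy"]])
E
python3 - <<'E'
from h import *
s=sense(); print(s)
for n in("top","scene"):
    c=grab(n,n+"0.png"); print(n,c["fx"],-c["R"].T@c["t"],c["R"].round(3).tolist())
    np.save(n+"0.npy",c,allow_pickle=True)
E
```

```text
{'time_s': 0.0, 'joint_pos': array([ 7.38783927e+01,  2.75493170e+01,  9.14960887e+01, -1.36564302e-03,
        6.10251392e+01, -2.66982651e+00]), 'joint_velocities': array([-0.02416794, -0.03583608,  0.04125819, -0.02344048,  0.00917406,
        0.03355944]), 'joint_torque': array([ 6.21892686e-04, -9.50643110e+01, -4.30176187e+01, -1.50872497e-04,
        1.23437695e-02, -8.15169005e-05]), 'tcp_pos': array([0.15107314, 0.63175699, 0.23066327]), 'tool_rot': array([[ 9.72568723e-01, -3.21855117e-04,  2.32615510e-01],
       [-2.32615730e-01, -1.18860997e-03,  9.72567997e-01],
       [-3.65368712e-05, -9.99999242e-01, -1.23087345e-03]]), 'ft_force': array([-1.45149172, -0.29830879,  0.01890203]), 'ft_torque': array([ 0.028856  , -0.02138624,  0.01494418]), 'opening': 1.0013412291449273}
top 469.8922773709883 [ 0.35935191 -0.02492214  1.27779395] [[0.006, -1.0, -0.004], [-0.999, -0.006, -0.046], [0.046, 0.004, -0.999]]
scene 479.0275992838227 [ 0.83177325 -0.64415208  0.75203416] [[0.827, 0.561, 0.021], [0.393, -0.551, -0.737], [-0.402, 0.618, -0.676]]
```

View pics/top0.png

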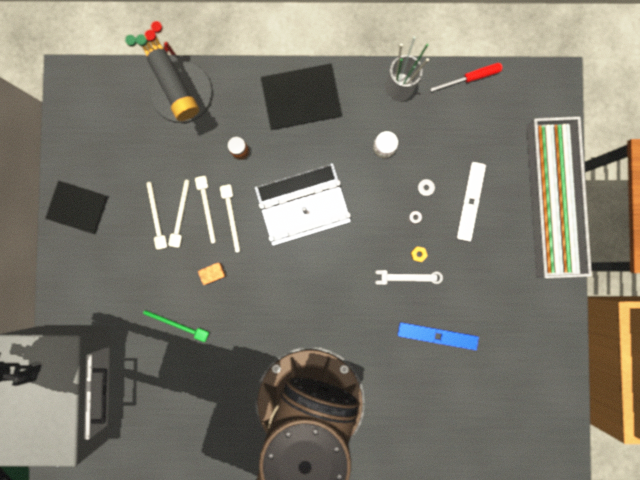

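View pics/scene0.png

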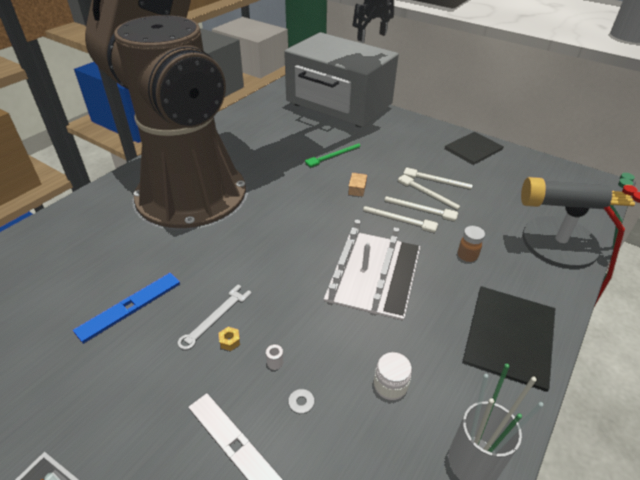

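The white rods are at about (157,215), (180,213), (205,210) and (230,218) in the top view. The green one at (175,326) is a look-alike, so I'll leave it. The bar is the silver one at (472,201), and the blue one at (438,336) is the other look-alike. The sleeve is at (416,217), the washer at (427,187), the nut at (420,254) and the carrier at (303,205), with its dark pad at the upper side (world +x).

```bash
cat > m.py <<'E'
from h import *
def load(n): return np.load(n+"0.npy",allow_pickle=True).item()
c=load("top"); im=c["img"]; hsv=cv2.cvtColor(im,cv2.COLOR_RGB2HSV)
m=cv2.inRange(hsv,(0,0,150),(179,90,255))
n,l,st,ce=cv2.connectedComponentsWithStats(m)
for i in range(1,n):
    if st[i,4]>40 and 100<ce[i,0]<500 and 120<ce[i,1]<300:
        cn=cv2.findContours((l==i).astype(np.uint8),0,1)[0][0]; r=cv2.minAreaRect(cn)
        box=[ (pt(c,*b,0.006)*1000).round(0)[:2].tolist() for b in cv2.boxPoints(r)]
        print(st[i].tolist(),ce[i].round(1),(pt(c,*ce[i],0.006)*1000).round(0)[:2],np.round(r[1],1),round(r[2],1),box)
m=cv2.inRange(hsv,(15,120,120),(32,255,255)); n,l,st,ce=cv2.connectedComponentsWithStats(m)
for i in range(1,n):
    if st[i,4]>40: print("yel",ce[i],pt(c,*ce[i],0.02)*1000)
E
python3 m.py
```

```text
[374, 131, 25, 25, 489] [385.8 142.8] [ 700. -203.] [24. 24.] 90.0 [[733.0, -171.0], [733.0, -237.0], [667.0, -237.0], [666.0, -171.0]]
[227, 136, 19, 18, 259] [235.8 144.7] [693. 207.] [17. 18.] 90.0 [[717.0, 232.0], [717.0, 182.0], [670.0, 182.0], [670.0, 231.0]]
[254, 163, 97, 83, 4005] [304.2 210.9] [512.  18.] [62.4 86. ] 73.0 [[577.0, 161.0], [647.0, -63.0], [484.0, -113.0], [414.0, 110.0]]
[457, 162, 30, 80, 1250] [471.  201.2] [ 541. -435.] [16.1 79.6] 11.3 [[439.0, -391.0], [653.0, -435.0], [644.0, -478.0], [431.0, -434.0]]
[194, 175, 22, 69, 505] [205.3 204.5] [528. 288.] [68.8 12.6] 78.7 [[604.0, 322.0], [611.0, 288.0], [427.0, 249.0], [420.0, 282.0]]
[146, 179, 44, 71, 993] [167.2 219. ] [488. 391.] [68.5 43.2] 86.9 [[591.0, 452.0], [598.0, 334.0], [411.0, 321.0], [404.0, 438.0]]
[418, 179, 18, 17, 228] [426. 187.] [ 579. -313.] [16. 17.] 90.0 [[601.0, -291.0], [601.0, -337.0], [557.0, -337.0], [557.0, -291.0]]
[219, 184, 21, 69, 506] [230.  213.1] [505. 220.] [69.  12.9] 78.7 [[580.0, 254.0], [587.0, 219.0], [403.0, 180.0], [395.0, 214.0]]
[409, 211, 13, 13, 124] [415.1 216.7] [ 498. -283.] [12. 12.] 90.0 [[513.0, -266.0], [513.0, -299.0], [481.0, -299.0], [480.0, -266.0]]
[375, 270, 68, 15, 614] [408.1 277.2] [ 334. -263.] [14. 67.] 90.0 [[353.0, -174.0], [354.0, -355.0], [316.0, -354.0], [315.0, -174.0]]
yel [151.9068323   46.46583851] [959.99793514 438.27353067  20.        ]
yel [182.5899705  105.11504425] [797.44181499 351.06103809  20.        ]
yel [561.2826087  201.40217391] [ 539.55577384 -672.25308932   20.        ]
yel [545.3875969  205.45348837] [ 528.38977699 -629.46475184   20.        ]
yel [418.66666667 253.78142077] [ 396.62075152 -288.9807354    20.        ]
yel [210.74695122 273.33841463] [341.08094312 266.87875314  20.        ]
yel [626.65788086 369.68950975] [  93.65302831 -836.49376873   20.        ]
```

Emit:
carry_out([
  [[30, -26, 14], [0, 0, 2]],
  [[30, -26, 14], [0, 0, 2]],
  [[30, -26, 14], [0, 0, 2]],
  [[30, -26, 14], [0, 0, 2]],
  [[30, -26, 14], [0, 0, 2]],
  [[17, -44, 0], [0, 0, 2]],
  [[17, -44, 0], [0, 0, 2]],
  [[17, -44, 0], [0, 0, 2]],
  [[17, -44, 0], [0, 0, 2]],
  [[17, -44, 0], [0, 0, 2]],
  [[17, -44, 0], [0, 0, 2]],
  [[17, -44, 0], [0, 0, 2]],
  [[17, -44, 0], [0, 0, 2]],
  [[17, -44, 0], [0, 0, 2]],
  [[17, -44, 0], [0, 0, 2]],
  [[17, -44, 0], [0, 0, 2]],
  [[0, 0, 0], [0, 0, 0]],
  [[0, 0, 0], [0, 0, 0]],
], hand=-1)

```text
time_s: 1.9
tcp_pos: [0.4881, 0.0172, 0.3009]
tool_rot: [[0.949, -0.001, -0.315], [0.315, 0.0, 0.949], [-0.001, -1.0, 0.0]]
ft_force: [0.2, 0.8, -0.5]
opening: 0.998
```

Run:
```python
from h import *
c=grab("wrist","w1.png"); np.save("w10.npy",c,allow_pickle=True); s=sense()
print(s["tcp_pos"],s["tool_rot"].round(3).tolist(),s["joint_pos"].round(1),(-c["R"].T@c["t"]).round(3),c["tool_from_camera"],c["fx"])
print(px(c,[.51,.017,.082]),px(c,[.51,.017,.008]))
```

```text
[0.48781428 0.01815756 0.30098116] [[0.949, -0.001, -0.317], [0.317, 0.0, 0.949], [-0.001, -1.0, 0.001]] [  -1.4   10.3  106.9    0.    62.9 -109.9] [ 0.426 -0.005  0.443] [[ 2.07639974e-04  9.64826184e-01  2.62888554e-01 -6.60010984e-02]
 [ 2.66942578e-04 -2.62888604e-01  9.64826156e-01 -1.42320799e-01]
 [ 9.99999943e-01 -1.30160330e-04 -3.12139371e-04 -9.64217842e-04]
 [ 0.00000000e+00  0.00000000e+00  0.00000000e+00  1.00000000e+00]] 428.5924249940508
[314.65918327 227.49617923] [315.77583389 210.7926524 ]
```

View pics/w1.png

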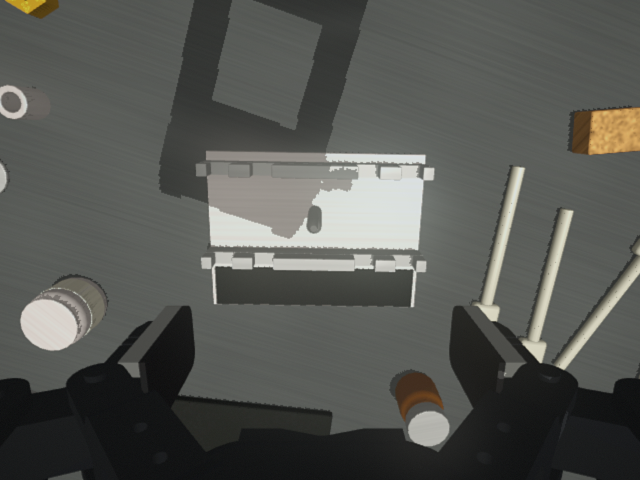

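The carrier is in view, with the spindle foot at about (314,208) and its tip at about (315,230). Both agree with my estimate. The sleeve is at (12,102). The rods are on the right.

Run:
```python
from h import *
c=np.load("w10.npy",allow_pickle=True).item()
g=cv2.cvtColor(c["img"],cv2.COLOR_RGB2GRAY)
# far pad edge (x=103 / base edge 105), sides
for uv in [(207,151),(425,155)]: print("near",(pt(c,*uv,.008)*1000).round(1))
# near base edge: per column first strong vertical gradient
gy=cv2.Sobel(g.astype(float),-1,0,1)
P=[]
for u in list(range(212,305,4))+list(range(330,420,4)):
    v=140+np.argmax(gy[140:162,u]); P.append(pt(c,u,v,.008)[:2])
P=np.array(P); 
def ang(P):
    vx,vy,x0,y0=cv2.fitLine(P.astype(np.float32),cv2.DIST_HUBER,0,1e-4,1e-4).ravel(); return np.degrees(np.arctan2(vy,vx)),(x0*1000,y0*1000)
print("near edge",ang(P))
P=[]
for u in range(222,408,4):
    v=295+np.argmax(gy[295:318,u]); P.append(pt(c,u,v,.008)[:2])
print("far edge",ang(np.array(P)))
gx=cv2.Sobel(g.astype(float),-1,1,0)
for nm,u0,u1,s in(("L",200,222,1),("R",408,430,-1)):
    P=[]
    for v in list(range(184,244,3))+list(range(275,300,3)):
        u=u0+np.argmax(s*gx[v,u0:u1]); P.append(pt(c,u,v,.008)[:2])
    print(nm,ang(np.array(P)))
cv2.imwrite("pics/c1.png",cv2.resize(c["img"][140:320,190:440,::-1],None,fx=3,fy=3))
```

```text
near [ 486.6 -104.7    8. ]
near [421.8 102.8   8. ]
near edge (np.float32(-72.60064), (np.float32(452.98944), np.float32(1.1102309)))
far edge (np.float32(-72.6501), (np.float32(610.6557), np.float32(45.699802)))
L (np.float32(17.426125), (np.float32(571.2223), np.float32(-80.1944)))
R (np.float32(17.413069), (np.float32(499.9106), np.float32(127.657486)))
```

View pics/c1.png

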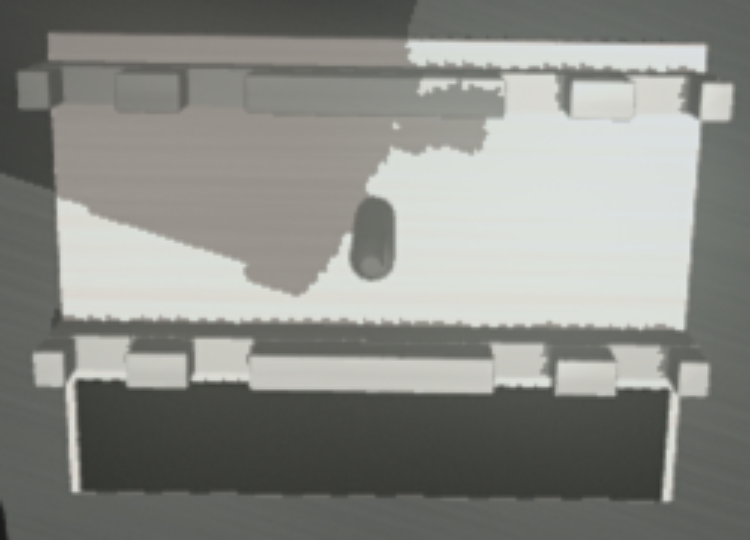

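Run:
```python
from h import *
c=np.load("w10.npy",allow_pickle=True).item()
print(pt(c,313.3,228.7,.082)*1000, px(c,[.5106,.0159,.082]), pt(c,12,102,.036)*1000)
t=np.load("top0.npy",allow_pickle=True).item(); s=np.load("scene0.npy",allow_pickle=True).item()
print(pt(t,415.5,217,.036)*1000, pt(s,275,351,.036)*1000, pt(s,230,332,.02)*1000)
```

```text
[511.391137    16.21518974  82.        ] [313.23750056 227.74633621] [ 496.05427497 -276.61785964   36.        ]
[ 493.6264142  -277.62358819   36.        ] [ 495.96520937 -274.72306453   36.        ] [ 393.54202684 -281.52805183   20.        ]
```

Emit:
carry_out([
  [[1, -37, -5], [0, 0, -1]],
  [[1, -37, -15], [0, 0, 0]],
  [[1, -37, -20], [0, 0, 0]],
  [[1, -37, -20], [0, 0, 0]],
  [[1, -37, -20], [0, 0, 0]],
  [[1, -37, -25], [0, 0, 0]],
  [[1, -37, -25], [0, 0, 0]],
  [[0, -35, -21], [0, 0, 0]],
  [[0, 0, 0], [0, 0, 0]],
  [[0, 0, 0], [0, 0, 0]],
  [[0, 0, 0], [0, 0, 0]],
], hand=-1)

```text
time_s: 3.05
tcp_pos: [0.4956, -0.2743, 0.1508]
tool_rot: [[0.953, 0.0, -0.303], [0.303, 0.0, 0.953], [0.0, -1.0, 0.0]]
ft_force: [0.3, -0.2, -0.2]
opening: 1.001
```

Run:
```python
from h import *
c=grab("wrist","w2.png"); np.save("w20.npy",c,allow_pickle=True); s=sense()
print(s["tcp_pos"],s["tool_rot"].round(3).tolist(),s["joint_pos"].round(1))
print(px(c,[.4955,-.276,.036]))
```

```text
[ 0.49572983 -0.27439202  0.1509912 ] [[0.953, 0.001, -0.303], [0.303, -0.0, 0.953], [0.001, -1.0, -0.0]] [ -32.    26.4  107.1    0.    46.5 -139.7]
[320.80352238 232.96571866]
```

View pics/w2.png

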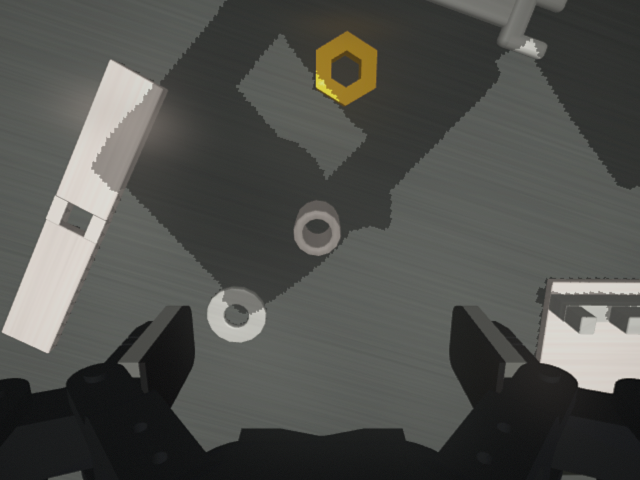

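The sleeve's top ring is at (317,232), about 2 mm off my estimate. The washer is at (237,315), the nut at (346,68) and the bar at (80,210).

Emit:
carry_out([
  [[0, -4, -20], [0, 0, 0]],
  [[0, 0, -25], [0, 0, 0]],
  [[0, 0, -25], [0, 0, 0]],
  [[0, 0, -25], [0, 0, 0]],
  [[0, 0, -20], [0, 0, 0]],
  [[0, 0, -16], [0, 0, 0]],
  [[0, 0, 0], [0, 0, 0]],
  [[0, 0, 0], [0, 0, 0]],
], hand=-1)

```text
time_s: 3.9
tcp_pos: [0.4957, -0.2792, 0.0201]
tool_rot: [[0.953, 0.0, -0.303], [0.303, -0.0, 0.953], [0.0, -1.0, -0.0]]
ft_force: [-0.3, -0.1, -0.1]
opening: 1.001
```

Emit:
carry_out([
  [[0, 0, 0], [0, 0, 0]],
  [[0, 0, 0], [0, 0, 0]],
  [[0, 0, 0], [0, 0, 0]],
  [[0, 0, 0], [0, 0, 0]],
  [[0, 0, 0], [0, 0, 0]],
  [[0, 0, 0], [0, 0, 0]],
  [[0, 0, 0], [0, 0, 0]],
  [[0, 0, 20], [0, 0, 0]],
  [[0, 0, 30], [0, 0, 0]],
  [[0, 0, 40], [0, 0, 0]],
  [[0, 0, 40], [0, 0, 0]],
  [[0, 0, 0], [0, 0, 0]],
  [[0, 0, 0], [0, 0, 0]],
], hand=1)

```text
time_s: 5.2
tcp_pos: [0.4956, -0.2802, 0.1503]
tool_rot: [[0.954, 0.002, -0.301], [0.301, -0.001, 0.954], [0.001, -1.0, -0.002]]
ft_force: [-0.8, 0.0, -0.7]
opening: 0.318
```

Emit:
carry_out([
  [[1, 25, 0], [0, 0, 0]],
  [[2, 37, 0], [0, 0, 0]],
  [[2, 37, 0], [0, 0, 0]],
  [[2, 37, 0], [0, 0, 0]],
  [[2, 37, 0], [0, 0, 0]],
  [[2, 37, 0], [0, 0, 0]],
  [[2, 37, 0], [0, 0, 0]],
  [[2, 29, 0], [0, 0, 0]],
  [[0, 20, 0], [0, 0, 0]],
  [[0, 0, -20], [0, 0, 0]],
  [[0, 0, -20], [0, 0, 0]],
  [[0, 0, 0], [0, 0, 0]],
  [[0, 0, 0], [0, 0, 0]],
])

```text
time_s: 6.5
tcp_pos: [0.5093, 0.0161, 0.1086]
tool_rot: [[0.953, -0.003, -0.301], [0.301, 0.0, 0.953], [-0.002, -1.0, 0.001]]
ft_force: [-0.0, -0.3, 0.2]
opening: 0.321
```

Run:
```python
from h import *
c=grab("wrist"); s=sense()
cv2.imwrite("pics/w3.png",cv2.resize(c["img"][100:400,160:480,::-1],None,fx=2,fy=2))
print(s["tcp_pos"],s["ft_force"].round(1)); p=s["tcp_pos"]
for z in(.018,-.018):print(px(c,p+[0,0,z]))
print(px(c,[.511,.016,.082]),px(c,[.511,.016,.008]))
```

```text
[0.5099914  0.01603137 0.10924096] [-0.4  0.4 -0.3]
[323.98502969 339.63263792]
[323.46253807 296.08067064]
[322.56710241 289.7224317 ] [322.23815437 242.95823135]
```

View pics/w3.png

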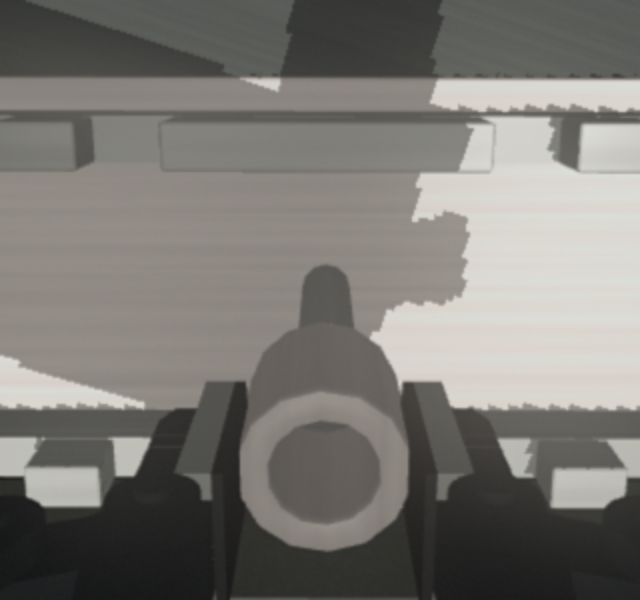

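The sleeve sits centred in the fingers at crop (324,472), in line with the spindle at crop x≈326.

Emit:
carry_out([
  [[1, 0, -5], [0, 0, 0]],
  [[0, 0, -10], [0, 0, 0]],
  [[0, 0, -12], [0, 0, 0]],
  [[0, 0, -12], [0, 0, 0]],
  [[0, 0, -12], [0, 0, 0]],
  [[0, 0, -12], [0, 0, 0]],
  [[0, 0, -8], [0, 0, 0]],
  [[0, 0, -5], [0, 0, 0]],
  [[0, 0, -4], [0, 0, 0]],
  [[0, 0, 0], [0, 0, 0]],
  [[0, 0, 0], [0, 0, 0]],
])

```text
time_s: 7.65
tcp_pos: [0.5114, 0.0162, 0.0295]
tool_rot: [[0.953, 0.0, -0.301], [0.301, -0.0, 0.953], [0.0, -1.0, -0.0]]
ft_force: [0.7, -0.8, -1.6]
opening: 0.318
```

Emit:
carry_out([
  [[0, 0, 0], [0, 0, 0]],
  [[0, 0, 0], [0, 0, 0]],
  [[0, 0, 0], [0, 0, 0]],
  [[0, 0, 0], [0, 0, 0]],
  [[0, 0, 0], [0, 0, 0]],
  [[0, 0, 15], [0, 0, 0]],
  [[0, 0, 30], [0, 0, 0]],
  [[0, 0, 40], [0, 0, 0]],
  [[0, 0, 40], [0, 0, 0]],
  [[-4, 33, 30], [0, 0, 0]],
  [[-4, 33, 0], [0, 0, 0]],
  [[-4, 33, 0], [0, 0, 0]],
  [[-4, 33, 0], [0, 0, 0]],
  [[-4, 34, 0], [0, 0, 0]],
  [[0, 34, 0], [0, 0, 0]],
  [[0, 0, 0], [0, 0, 0]],
  [[0, 0, 0], [0, 0, 0]],
], hand=-0.1)

```text
time_s: 9.35
tcp_pos: [0.4908, 0.2167, 0.1841]
tool_rot: [[0.953, -0.0, -0.303], [0.303, -0.0, 0.953], [-0.0, -1.0, -0.0]]
ft_force: [0.6, -0.1, -0.2]
opening: 0.547
```

Run:
```python
from h import *
c=grab("wrist","w4.png"); np.save("w40.npy",c,allow_pickle=True); s=sense()
print(s["tcp_pos"],s["tool_rot"].round(3).tolist(),s["joint_pos"].round(1),s["opening"])
```

```text
[0.4909111  0.21599503 0.18415079] [[0.953, -0.0, -0.302], [0.302, -0.0, 0.953], [-0.0, -1.0, -0.0]] [ 20.5  21.7 109.2  -0.   49.1 -87.1] 0.5486229074285437
```

View pics/w4.png

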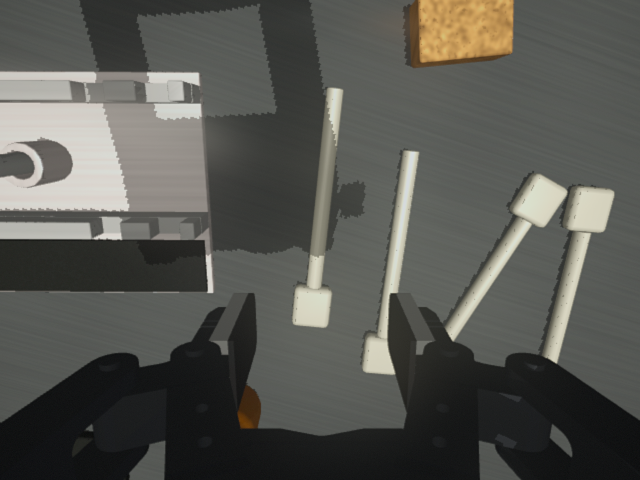

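The sleeve sits low around the spindle at (40,162). The nearest rod runs from (335,92) to its paddle at (312,307). The second runs from (410,153) to about (381,353), and two reversed rods lie further right.

```bash
cat >> h.py <<'E'
def rods(c, zz=.008, show=True):
    im=c["img"]; hsv=cv2.cvtColor(im,cv2.COLOR_RGB2HSV).astype(int); H,S,V=hsv[...,0],hsv[...,1],hsv[...,2]
    m=((V>85)&(S>18)&(S<75)&(H>18)&(H<38)).astype(np.uint8)
    m=cv2.morphologyEx(m,cv2.MORPH_OPEN,np.ones((3,3),np.uint8))
    n,l,st,ce=cv2.connectedComponentsWithStats(m); out=[]
    for i in range(1,n):
        if st[i,4]<400: continue
        cn=cv2.findContours((l==i).astype(np.uint8),0,1)[0]; cn=max(cn,key=cv2.contourArea).reshape(-1,2)
        W=np.array([pt(c,u,v,zz)[:2] for u,v in cn])*1000
        r=cv2.minAreaRect(W.astype(np.float32)); b=cv2.boxPoints(r)
        e=sorted([(np.linalg.norm(b[k]-b[(k+1)%4]),k) for k in(0,1)])
        L=e[1][0]; k=e[1][1]; d=(b[(k+1)%4]-b[k])/L; ctr=np.array(r[0])
        q=(W-ctr)@d; nrm=np.array([-d[1],d[0]]); wq=(W-ctr)@nrm
        f=lambda s: np.ptp(wq[s]) if s.sum()>2 else 0
        if f(q>.3*L)<f(q<-.3*L): d=-d; q=-q; nrm=-nrm; wq=-wq
        # shaft line from thin part
        s=(q<.5*L-45)&(q>-.5*L+8)
        A=np.c_[np.ones(s.sum()),q[s]]; up=wq[s]>np.median(wq[s]) if s.sum() else None
        if s.sum()>6:
            a=np.polyfit(q[s][up],wq[s][up],1); bb=np.polyfit(q[s][~up],wq[s][~up],1); mid=(a+bb)/2
            dd=d+nrm*mid[0]; dd/=np.linalg.norm(dd); cc=ctr+nrm*mid[1]
        else: dd,cc=d,ctr
        out.append((ce[i],L,cc,np.degrees(np.arctan2(dd[1],dd[0]))))
        if show: print("px",ce[i].round(),"L",round(L,1),"W",round(e[0][0],1),"mid",cc.round(1),"yaw",round(out[-1][3],1),"bal",(cc+20*dd).round(1))
    return out
E
python3 - <<'E'
from h import *
c=np.load("w40.npy",allow_pickle=True).item(); rods(c)
c=grab("top"); rods(c)
E
```

```text
px [388.  25.] L 21.6 W 20.7 mid [354.4 218.9] yaw 114.9 bal [345.9 237. ]
px [320. 227.] L 185.2 W 30.8 mid [492.7 215.6] yaw 11.4 bal [512.3 219.6]
px [390. 279.] L 185.1 W 28.1 mid [516.7 283.4] yaw 13.4 bal [536.1 288.1]
px [510. 242.] L 146.0 W 32.8 mid [486.6 357.4] yaw 170.1 bal [466.9 360.9]
px [576. 255.] L 147.2 W 33.7 mid [481.4 418.5] yaw -167.5 bal [461.9 414.2]
px [350.  39.] L 1771.4 W 449.5 mid [984.4 -17.6] yaw -90.6 bal [984.2 -37.6]
px [607. 211.] L 284.6 W 117.2 mid [ 522.  -801.3] yaw 3.2 bal [ 542.  -800.2]
px [612. 284.] L 145.5 W 67.0 mid [ 320.6 -811. ] yaw 94.3 bal [ 319.2 -791. ]
px [ 34. 378.] L 254.1 W 215.1 mid [ 53.6 742.7] yaw -1.6 bal [ 73.6 742.1]
px [612. 457.] L 140.4 W 134.5 mid [-126.2 -803.3] yaw -162.8 bal [-145.3 -809.2]
```

Emit:
carry_out([
  [[11, 2, 0], [0, 0, -3]],
  [[10, 2, -20], [0, 0, -3]],
  [[0, 0, -35], [0, 0, 0]],
  [[0, 0, -40], [0, 0, 0]],
  [[0, 0, -40], [0, 0, 0]],
  [[0, 0, -25], [0, 0, 0]],
  [[0, 0, -13], [0, 0, 0]],
  [[0, 0, -8], [0, 0, 0]],
  [[0, 0, 0], [0, 0, 0]],
  [[0, 0, 0], [0, 0, 0]],
])

```text
time_s: 10.45
tcp_pos: [0.5129, 0.2202, 0.0043]
tool_rot: [[0.98, 0.001, -0.2], [0.2, 0.0, 0.98], [0.001, -1.0, 0.0]]
ft_force: [0.4, -0.4, -0.9]
opening: 0.546
```

Emit:
carry_out([
  [[0, 0, 0], [0, 0, 0]],
  [[0, 0, 0], [0, 0, 0]],
  [[0, 0, 0], [0, 0, 0]],
  [[0, 0, 0], [0, 0, 0]],
  [[0, 0, 0], [0, 0, 0]],
  [[0, 0, 0], [0, 0, 0]],
  [[0, 0, 10], [0, 0, 0]],
  [[0, 0, 30], [0, 0, 0]],
  [[0, 0, 40], [0, 0, 0]],
  [[0, 0, 20], [0, 0, 0]],
  [[0, 0, 0], [0, 0, 0]],
  [[0, 0, 0], [0, 0, 0]],
], hand=1)

```text
time_s: 11.65
tcp_pos: [0.5123, 0.2203, 0.104]
tool_rot: [[0.98, 0.001, -0.2], [0.2, 0.0, 0.98], [0.001, -1.0, 0.0]]
ft_force: [-0.8, 0.4, -1.1]
opening: 0.104
```

Run:
```python
from h import *
c=grab("wrist","w5.png"); s=sense()
print(s["tcp_pos"],s["ft_force"].round(1),s["opening"]); rods(c,s["tcp_pos"][2]+.005)
```

```text
[0.51185096 0.22009296 0.10315516] [ 0.  -0.5 -0.4] 0.09998381921802174
px [321. 208.] L 149.1 W 18.6 mid [487.2 214.1] yaw 11.6 bal [506.8 218.1]
px [427. 236.] L 88.3 W 9.8 mid [478.4 248.7] yaw 11.8 bal [498.  252.8]
px [575. 225.] L 92.2 W 19.5 mid [474.1 293. ] yaw 169.6 bal [454.4 296.6]
px [634. 391.] L 36.3 W 5.5 mid [515.3 336. ] yaw 22.6 bal [533.8 343.7]
```

View pics/w5.png

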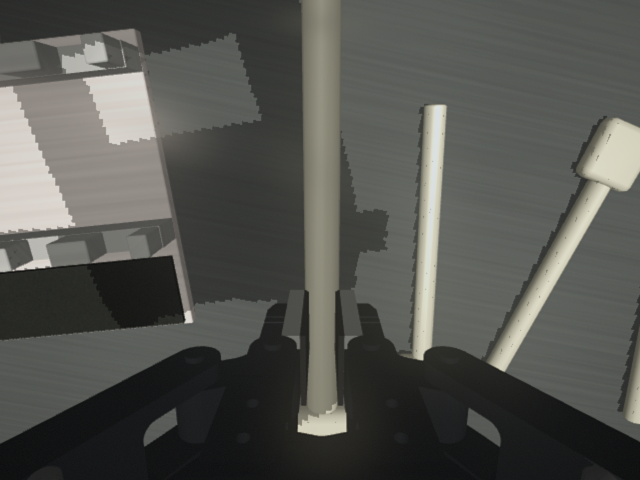

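The rod is held level on the tool axis (column ≈321). Next it goes into slot 4.

Emit:
carry_out([
  [[-1, -20, 0], [0, 0, 1]],
  [[-1, -30, 0], [0, 0, 1]],
  [[-1, -30, 0], [0, 0, 2]],
  [[-1, -20, 0], [0, 0, 2]],
  [[-2, -11, 0], [0, 0, 0]],
  [[0, 0, -10], [0, 0, 0]],
  [[0, 0, -15], [0, 0, 0]],
  [[0, 0, -15], [0, 0, 0]],
  [[0, 0, -12], [0, 0, 0]],
  [[0, 0, -10], [0, 0, 0]],
  [[0, 0, -5], [0, 0, 0]],
  [[0, 0, -3], [0, 0, 0]],
  [[0, 0, 0], [0, 0, 0]],
  [[0, 0, 0], [0, 0, 0]],
])

```text
time_s: 13.1
tcp_pos: [0.5065, 0.1092, 0.0336]
tool_rot: [[0.954, 0.001, -0.301], [0.301, 0.0, 0.954], [0.001, -1.0, -0.0]]
ft_force: [-0.1, -0.9, 0.2]
opening: 0.109
```

Emit:
carry_out([
  [[0, 0, 0], [0, 0, 0]],
  [[0, 0, 0], [0, 0, 0]],
  [[0, 0, 0], [0, 0, 0]],
  [[0, 0, 0], [0, 0, 0]],
], hand=0.45)

```text
time_s: 13.5
tcp_pos: [0.5063, 0.1092, 0.0334]
tool_rot: [[0.953, 0.0, -0.301], [0.301, 0.0, 0.953], [0.0, -1.0, -0.0]]
ft_force: [-0.8, 0.8, -0.4]
opening: 0.282
```

Emit:
carry_out([
  [[0, 0, 15], [0, 0, 0]],
  [[0, 0, 25], [0, 0, 0]],
  [[0, 0, 40], [0, 0, 0]],
  [[0, 0, 50], [0, 0, 0]],
  [[2, 36, 10], [0, 0, -1]],
  [[2, 36, 0], [0, 0, -1]],
  [[2, 36, 0], [0, 0, -1]],
  [[2, 36, 0], [0, 0, -1]],
  [[0, 0, 0], [0, 0, 0]],
  [[0, 0, 0], [0, 0, 0]],
], hand=-0.1)

```text
time_s: 14.5
tcp_pos: [0.5138, 0.2537, 0.1731]
tool_rot: [[0.972, -0.0, -0.236], [0.236, -0.0, 0.972], [-0.0, -1.0, -0.0]]
ft_force: [-0.1, -0.7, 0.4]
opening: 0.55
```

Run:
```python
from h import *
c=grab("wrist","w6.png"); s=sense()
print(s["tcp_pos"],s["tool_rot"][:,2].round(3)); rods(c)
for y in(50,90): print(y,px(c,[.511-.000299*y,.016+.0009542*y,.034]))
```

```text
[0.51381238 0.25289991 0.17311782] [-0.235  0.972 -0.   ]
px [105. 153.] L 183.5 W 35.3 mid [499.7  92.2] yaw 17.6 bal [518.7  98.3]
px [360. 245.] L 185.3 W 30.6 mid [516.7 283.1] yaw 12.1 bal [536.3 287.3]
px [477. 203.] L 153.3 W 31.7 mid [490.2 356.9] yaw 170.0 bal [470.5 360.4]
px [553. 217.] L 177.8 W 33.0 mid [496.8 421.9] yaw -167.5 bal [477.3 417.6]
50 [ 39.66148232 129.97201283]
90 [101.83240902 125.70677303]
```

View pics/w6.png

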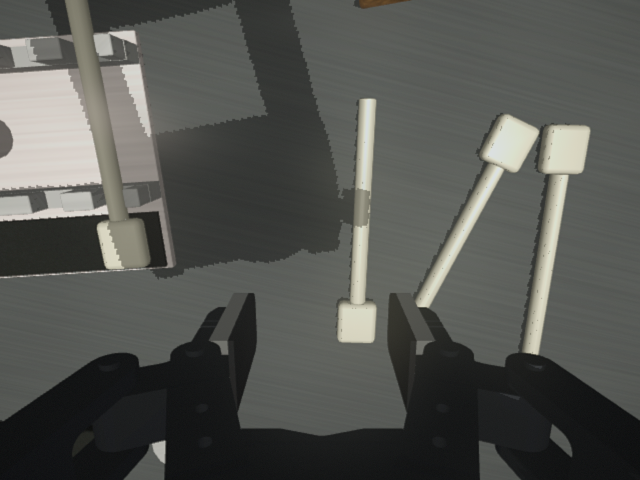

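Rod A lies in slot 4 with its paddle at (124,243), over the pad. Rod B is next. I'll use a narrower opening because the next rod's tail is close, at (422,303).

Emit:
carry_out([
  [[11, 17, 0], [0, 0, -1.5]],
  [[11, 17, -20], [0, 0, 0]],
  [[0, 0, -35], [0, 0, 0]],
  [[0, 0, -40], [0, 0, 0]],
  [[0, 0, -35], [0, 0, 0]],
  [[0, 0, -20], [0, 0, 0]],
  [[0, 0, -12], [0, 0, 0]],
  [[0, 0, -8], [0, 0, 0]],
  [[0, 0, 0], [0, 0, 0]],
  [[0, 0, 0], [0, 0, 0]],
], hand=0.3)

```text
time_s: 15.55
tcp_pos: [0.5368, 0.2872, 0.0042]
tool_rot: [[0.978, 0.001, -0.208], [0.208, 0.0, 0.978], [0.001, -1.0, 0.0]]
ft_force: [0.5, 0.3, 0.1]
opening: 0.352
```

Emit:
carry_out([
  [[0, 0, 0], [0, 0, 0]],
  [[0, 0, 0], [0, 0, 0]],
  [[0, 0, 0], [0, 0, 0]],
  [[0, 0, 0], [0, 0, 0]],
  [[0, 0, 0], [0, 0, 0]],
  [[0, 0, 10], [0, 0, 0]],
  [[0, 0, 30], [0, 0, 0]],
  [[0, 0, 40], [0, 0, 0]],
  [[0, 0, 20], [0, 0, 0]],
  [[0, 0, 0], [0, 0, 0]],
  [[0, 0, 0], [0, 0, 0]],
], hand=1)

```text
time_s: 16.65
tcp_pos: [0.5364, 0.2873, 0.1042]
tool_rot: [[0.978, 0.001, -0.209], [0.209, 0.001, 0.978], [0.001, -1.0, 0.0]]
ft_force: [0.3, -0.4, -1.2]
opening: 0.105
```

Emit:
carry_out([
  [[-2, -25, 0], [0, 0, 0.9]],
  [[-3, -37, 0], [0, 0, 0.9]],
  [[-3, -37, 0], [0, 0, 0.9]],
  [[-3, -37, 0], [0, 0, 0.9]],
  [[-3, -37, 0], [0, 0, 0.9]],
  [[-2, -25, 0], [0, 0, 0.9]],
  [[-2, -19, 0], [0, 0, 0]],
  [[0, 0, -10], [0, 0, 0]],
  [[0, 0, -15], [0, 0, 0]],
  [[0, 0, -15], [0, 0, 0]],
  [[0, 0, -12], [0, 0, 0]],
  [[0, 0, -10], [0, 0, 0]],
  [[0, 0, -6], [0, 0, 0]],
  [[0, 0, -3], [0, 0, 0]],
  [[0, 0, 0], [0, 0, 0]],
  [[0, 0, 0], [0, 0, 0]],
])

```text
time_s: 18.25
tcp_pos: [0.5181, 0.0703, 0.0326]
tool_rot: [[0.954, -0.0, -0.3], [0.3, 0.0, 0.954], [0.0, -1.0, 0.0]]
ft_force: [-1.4, 0.2, 2.3]
opening: 0.102
```

Emit:
carry_out([
  [[0, 0, 0], [0, 0, 0]],
  [[0, 0, 0], [0, 0, 0]],
  [[0, 0, 0], [0, 0, 0]],
  [[0, 0, 0], [0, 0, 0]],
], hand=0.45)

```text
time_s: 18.65
tcp_pos: [0.5183, 0.0702, 0.0323]
tool_rot: [[0.954, 0.0, -0.3], [0.3, -0.0, 0.954], [0.0, -1.0, -0.0]]
ft_force: [0.2, -0.2, -0.1]
opening: 0.273
```

Emit:
carry_out([
  [[0, 0, 15], [0, 0, 0]],
  [[0, 0, 25], [0, 0, 0]],
  [[0, 0, 40], [0, 0, 0]],
  [[0, 0, 50], [0, 0, 0]],
  [[-2, 40, 10], [0, 0, -8]],
  [[-2, 40, 0], [0, 0, -8]],
  [[-2, 40, 0], [0, 0, -8]],
  [[-2, 40, 0], [0, 0, -8]],
  [[-2, 40, 0], [0, 0, -8]],
  [[-2, 40, 0], [0, 0, -8]],
  [[-2, 40, 0], [0, 0, -8]],
  [[0, 0, 0], [0, 0, -8]],
  [[0, 0, 0], [0, 0, -8]],
  [[0, 0, 0], [0, 0, -8]],
  [[0, 0, 0], [0, 0, -8]],
  [[0, 0, 0], [0, 0, -8]],
  [[0, 0, 0], [0, 0, 0]],
  [[0, 0, 0], [0, 0, 0]],
])

```text
time_s: 20.45
tcp_pos: [0.5043, 0.3482, 0.172]
tool_rot: [[0.209, -0.0, 0.978], [-0.978, -0.0, 0.209], [0.0, -1.0, -0.0]]
ft_force: [-0.9, -0.3, -0.5]
opening: 0.273
```

Run:
```python
from h import *
c=grab("wrist","w7.png"); s=sense()
print(s["tcp_pos"],s["tool_rot"][:,2].round(3),s["joint_pos"].round(1)); rods(c)
```

```text
[0.5043489  0.34819633 0.17203396] [ 0.978  0.209 -0.   ] [31.8 28.2 99.9 -0.  51.9 19.7]
px [336. 111.] L 185.6 W 32.2 mid [500.2 423.5] yaw -167.6 bal [480.6 419.2]
px [315. 205.] L 188.6 W 58.9 mid [502.4 351.2] yaw 163.3 bal [483.2 356.9]
```

View pics/w7.png

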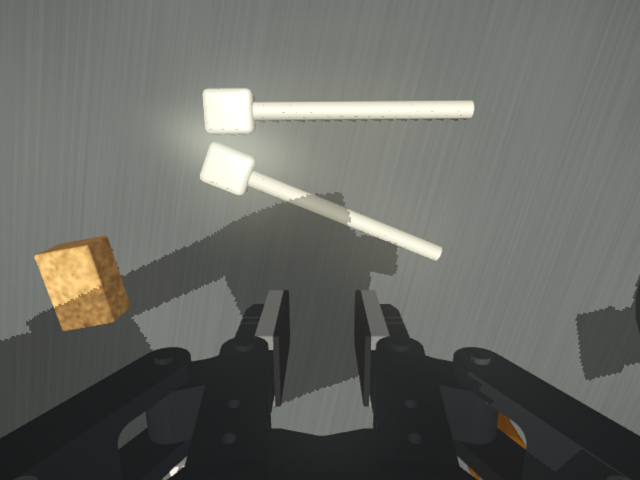

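Rod C has its paddle at (228,168) and tail at (438,254). Rod D has its paddle at (228,111) and tail at (473,109). C's box fit was skewed, so I'll work out its pose from its end points.

Run:
```python
from h import *
c=grab("wrist")
for n,a,b in(("C",(227.5,168.5),(439,254.5)),("D",(228,111),(474,109))):
    p=pt(c,*a,.012)[:2]*1000; t=pt(c,*b,.006)[:2]*1000; d=(p-t)/np.linalg.norm(p-t)
    print(n,np.linalg.norm(p-t),"mid",t+92*d,"bal",t+112*d,"yaw",np.degrees(np.arctan2(d[1],d[0])))
```

```text
C 167.18832823302674 mid [507.03676053 354.94277239] bal [487.38624275 358.66529182] yaw 169.27321393764686
D 168.12680530295353 mid [501.92840679 423.68731199] bal [482.407268   419.33700854] yaw -167.43687108709224
```

Emit:
carry_out([
  [[-8, 5, 0], [0, 0, 8.4]],
  [[-9, 5.5, 0], [0, 0, 8.4]],
  [[0, 0, 0], [0, 0, 8.4]],
  [[0, 0, 0], [0, 0, 8.4]],
  [[0, 0, 0], [0, 0, 8.4]],
  [[0, 0, -10], [0, 0, 8.4]],
  [[0, 0, -20], [0, 0, 8.4]],
  [[0, 0, -30], [0, 0, 8.4]],
  [[0, 0, -35], [0, 0, 0]],
  [[0, 0, -35], [0, 0, 0]],
  [[0, 0, -20], [0, 0, 0]],
  [[0, 0, -12], [0, 0, 0]],
  [[0, 0, -7], [0, 0, 0]],
  [[0, 0, 0], [0, 0, 0]],
  [[0, 0, 0], [0, 0, 0]],
], hand=0.3)

```text
time_s: 22.05
tcp_pos: [0.4879, 0.3591, 0.0039]
tool_rot: [[0.982, 0.001, 0.19], [-0.19, 0.001, 0.982], [0.001, -1.0, 0.001]]
ft_force: [0.6, 0.3, 0.0]
opening: 0.354
```

Emit:
carry_out([
  [[0, 0, 0], [0, 0, 0]],
  [[0, 0, 0], [0, 0, 0]],
  [[0, 0, 0], [0, 0, 0]],
  [[0, 0, 0], [0, 0, 0]],
  [[0, 0, 0], [0, 0, 0]],
  [[0, 0, 10], [0, 0, 0]],
  [[0, 0, 30], [0, 0, 0]],
  [[0, 0, 40], [0, 0, 0]],
  [[0, 0, 30], [0, 0, 0]],
  [[0, 0, 0], [0, 0, 0]],
  [[0, 0, 0], [0, 0, 0]],
], hand=1)

```text
time_s: 23.15
tcp_pos: [0.4878, 0.3591, 0.1145]
tool_rot: [[0.982, 0.002, 0.19], [-0.19, 0.001, 0.982], [0.002, -1.0, 0.002]]
ft_force: [0.9, 0.6, -1.3]
opening: 0.102
```

Emit:
carry_out([
  [[4, -23, 0], [0, 0, -4]],
  [[4, -23, 0], [0, 0, -8.4]],
  [[4, -23, 0], [0, 0, -8.4]],
  [[4, -23, 0], [0, 0, -8.4]],
  [[4, -23, 0], [0, 0, -8.4]],
  [[4, -23, 0], [0, 0, -8.4]],
  [[4, -23, 0], [0, 0, -8.4]],
  [[4, -23, 0], [0, 0, -8.4]],
  [[4, -23, 0], [0, 0, -8.4]],
  [[4, -23, 0], [0, 0, -8.4]],
  [[4, -23, 0], [0, 0, -8.4]],
  [[4, -23, 0], [0, 0, -8.4]],
  [[4, -23, 0], [0, 0, -8.4]],
  [[4, -23, 0], [0, 0, -8.4]],
  [[4, -23, 0], [0, 0, -8.4]],
  [[4, -23, 0], [0, 0, -8.4]],
  [[4, -23, 0], [0, 0, -8.4]],
  [[4, -23, 0], [0, 0, -8.4]],
  [[0, -8, 0], [0, 0, -4.8]],
  [[0, 0, 0], [0, 0, 0]],
])

```text
time_s: 25.15
tcp_pos: [0.5587, -0.0643, 0.1121]
tool_rot: [[-0.955, -0.002, 0.297], [-0.297, 0.0, -0.955], [0.002, -1.0, -0.001]]
ft_force: [0.2, -0.6, -0.1]
opening: 0.103
```

Run:
```python
from h import *
c=grab("wrist","w8.png"); s=sense()
print(s["tcp_pos"],s["tool_rot"].round(3).tolist(),s["joint_pos"].round(1)); rods(c,s["tcp_pos"][2]+.005)
```

```text
[ 0.55863562 -0.0635042   0.11222172] [[-0.954, -0.002, 0.3], [-0.3, 0.0, -0.954], [0.001, -1.0, -0.001]] [ -9.6  29.2 109.2   0.   41.6  62.9]
px [601.  88.] L 35.4 W 19.1 mid [ 657.2 -125.2] yaw 28.3 bal [ 674.8 -115.7]
px [324. 235.] L 121.9 W 29.7 mid [572.4 -61. ] yaw 17.3 bal [591.4 -55.1]
px [ 54. 221.] L 103.7 W 21.0 mid [550.8  23.7] yaw 16.9 bal [569.9  29.5]
px [ 11. 371.] L 64.6 W 8.7 mid [512.2  37.6] yaw -168.5 bal [492.6  33.6]
```

Emit:
carry_out([
  [[1, 0.5, -10], [0, 0, 0]],
  [[0, 0, -15], [0, 0, 0]],
  [[0, 0, -15], [0, 0, 0]],
  [[0, 0, -15], [0, 0, 0]],
  [[0, 0, -12], [0, 0, 0]],
  [[0, 0, -8], [0, 0, 0]],
  [[0, 0, -5], [0, 0, 0]],
  [[0, 0, 0], [0, 0, 0]],
  [[0, 0, 0], [0, 0, 0]],
])

```text
time_s: 26.1
tcp_pos: [0.5606, -0.0627, 0.0331]
tool_rot: [[-0.954, 0.0, 0.3], [-0.3, -0.0, -0.954], [-0.0, -1.0, 0.0]]
ft_force: [-0.1, -0.0, -0.9]
opening: 0.1
```

Emit:
carry_out([
  [[0, 0, 0], [0, 0, 0]],
  [[0, 0, 0], [0, 0, 0]],
  [[0, 0, 0], [0, 0, 0]],
  [[0, 0, 0], [0, 0, 0]],
], hand=0.45)

```text
time_s: 26.5
tcp_pos: [0.5605, -0.0628, 0.0332]
tool_rot: [[-0.954, 0.0, 0.3], [-0.3, -0.0, -0.954], [-0.0, -1.0, 0.0]]
ft_force: [-0.6, 0.5, 1.0]
opening: 0.276
```

Emit:
carry_out([
  [[0, 0, 15], [0, 0, 0]],
  [[0, 0, 25], [0, 0, 0]],
  [[0, 0, 40], [0, 0, 0]],
  [[0, 0, 40], [0, 0, 0]],
  [[-4, 25, 20], [0, 0, 8.4]],
  [[-4, 25, 0], [0, 0, 8.4]],
  [[-4, 25, 0], [0, 0, 8.4]],
  [[-4, 25, 0], [0, 0, 8.4]],
  [[-4, 25, 0], [0, 0, 8.4]],
  [[-4, 25, 0], [0, 0, 8.4]],
  [[-4, 25, 0], [0, 0, 8.4]],
  [[-4, 25, 0], [0, 0, 8.4]],
  [[-4, 25, 0], [0, 0, 8.4]],
  [[-4, 25, 0], [0, 0, 8.4]],
  [[-4, 25, 0], [0, 0, 8.4]],
  [[-4, 25, 0], [0, 0, 8.4]],
  [[-4, 25, 0], [0, 0, 8.4]],
  [[-4, 25, 0], [0, 0, 8.4]],
  [[-4, 25, 0], [0, 0, 8.4]],
  [[-4, 25, 0], [0, 0, 8.4]],
])

```text
time_s: 28.5
tcp_pos: [0.4961, 0.3382, 0.1731]
tool_rot: [[0.884, 0.0, 0.467], [-0.467, -0.0, 0.884], [0.0, -1.0, 0.0]]
ft_force: [1.0, -0.2, 0.8]
opening: 0.273
```

Emit:
carry_out([
  [[-2, 25, 0], [0, 0, 8.4]],
  [[-2, 20, 0], [0, 0, 8.4]],
  [[0, 10, 0], [0, 0, 4.2]],
  [[0, 0, 0], [0, 0, 0]],
  [[0, 0, 0], [0, 0, 0]],
], hand=0.2)

```text
time_s: 29.0
tcp_pos: [0.4922, 0.3919, 0.1729]
tool_rot: [[0.992, -0.0, 0.127], [-0.127, -0.0, 0.992], [-0.0, -1.0, -0.0]]
ft_force: [-0.5, 0.1, 0.7]
opening: 0.399
```

Run:
```python
from h import *
c=grab("wrist","w9.png"); s=sense()
print(s["tcp_pos"],s["tool_rot"][:,2].round(3),s["joint_pos"].round(1)); rods(c)
t=grab("top"); cv2.imwrite("pics/t2.png",np.vstack([cv2.resize(t["img"][140:280,230:500,::-1],None,fx=2,fy=2),cv2.resize(c["img"][:,:,::-1],(540,405))[:300]]))
```

```text
[0.49224385 0.39159583 0.17294425] [ 0.127  0.992 -0.   ] [ 35.7  29.3  97.6  -0.   53.1 -46.9]
px [360. 214.] L 164.5 W 28.1 mid [490.9 418.2] yaw -165.9 bal [471.5 413.4]
```

View pics/t2.png

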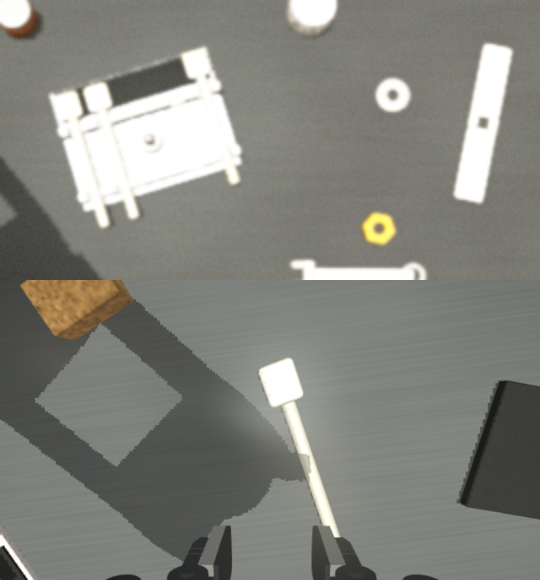

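Slots 1, 3 and 4 are filled, with the paddles over the pad. Rod D's paddle is at wrist pixel (333,120), so I'll check whether it has been knocked.

Run:
```python
from h import *
c=grab("wrist"); print(px(c,[.4287,.4074,.012]),px(c,[.4814,.4193,.012]))
print(pt(c,333,120,.012)*1000)
im=c["img"].astype(int)
for v in(160,190,220,250,280):
    r=im[v,300:420].sum(1); k=np.where(r>r.min()/2+r.max()/2)[0]; u=300+k.mean(); print(v,u,len(k),(pt(c,u,v,.009)*1000).round(1))
```

```text
[334.08453012 124.27477161] [359.46885463 197.89349483]
[425.81432912 407.00397644  12.        ]
160 346.5 16 [454.  413.2   9. ]
190 357.0 17 [476.  418.3   9. ]
220 368.5 14 [499.  424.3   9. ]
250 377.5 16 [522.6 428.7   9. ]
280 387.0 15 [547.2 433.7   9. ]
```

Emit:
carry_out([
  [[-4, 9, 0], [0, 0, 6.6]],
  [[-4, 9, 0], [0, 0, 6.6]],
  [[-3.5, 9.5, -20], [0, 0, 6.6]],
  [[0, 0, -35], [0, 0, 0]],
  [[0, 0, -40], [0, 0, 0]],
  [[0, 0, -35], [0, 0, 0]],
  [[0, 0, -20], [0, 0, 0]],
  [[0, 0, -12], [0, 0, 0]],
  [[0, 0, -8], [0, 0, 0]],
  [[0, 0, 0], [0, 0, 0]],
  [[0, 0, 0], [0, 0, 0]],
])

```text
time_s: 30.25
tcp_pos: [0.4815, 0.42, 0.004]
tool_rot: [[0.976, 0.001, -0.218], [0.218, 0.001, 0.976], [0.001, -1.0, 0.001]]
ft_force: [1.0, -0.5, 0.8]
opening: 0.401
```

Emit:
carry_out([
  [[0, 0, 0], [0, 0, 0]],
  [[0, 0, 0], [0, 0, 0]],
  [[0, 0, 0], [0, 0, 0]],
  [[0, 0, 0], [0, 0, 0]],
  [[0, 0, 0], [0, 0, 0]],
  [[0, 0, 0], [0, 0, 0]],
  [[0, 0, 10], [0, 0, 0]],
  [[0, 0, 30], [0, 0, 0]],
  [[0, 0, 40], [0, 0, 0]],
  [[0, 0, 30], [0, 0, 0]],
  [[0, 0, 0], [0, 0, 0]],
  [[0, 0, 0], [0, 0, 0]],
], hand=1)

```text
time_s: 31.45
tcp_pos: [0.4813, 0.4201, 0.1145]
tool_rot: [[0.976, 0.002, -0.219], [0.219, 0.001, 0.976], [0.002, -1.0, 0.001]]
ft_force: [0.4, -0.3, -1.5]
opening: 0.107
```

Emit:
carry_out([
  [[3.5, -23, 0], [0, 0, -4]],
  [[3.5, -23, 0], [0, 0, -8.4]],
  [[3.5, -23, 0], [0, 0, -8.4]],
  [[3.5, -23, 0], [0, 0, -8.4]],
  [[3.5, -23, 0], [0, 0, -8.4]],
  [[3.5, -23, 0], [0, 0, -8.4]],
  [[3.5, -23, 0], [0, 0, -8.4]],
  [[3.5, -23, 0], [0, 0, -8.4]],
  [[3.5, -23, 0], [0, 0, -8.4]],
  [[3.5, -23, 0], [0, 0, -8.4]],
  [[3.5, -23, 0], [0, 0, -8.4]],
  [[3.5, -23, 0], [0, 0, -8.4]],
  [[3.5, -23, 0], [0, 0, -8.4]],
  [[3.5, -23, 0], [0, 0, -8.4]],
  [[3.5, -23, 0], [0, 0, -8.4]],
  [[3.5, -23, 0], [0, 0, -8.4]],
  [[3.5, -23, 0], [0, 0, -8.4]],
  [[3.5, -23, 0], [0, 0, -8.4]],
  [[3.5, -23, 0], [0, 0, -8.4]],
])

```text
time_s: 33.35
tcp_pos: [0.5466, -0.0181, 0.1121]
tool_rot: [[-0.798, -0.002, 0.603], [-0.603, 0.0, -0.798], [0.001, -1.0, -0.001]]
ft_force: [0.6, -0.0, -0.7]
opening: 0.106
```

Emit:
carry_out([
  [[0, -8, 0], [0, 0, -8]],
  [[0, 0, 0], [0, 0, -8]],
  [[0, 0, 0], [0, 0, -4]],
  [[0, 0, 0], [0, 0, 0]],
  [[0, 0, 0], [0, 0, 0]],
])

```text
time_s: 33.85
tcp_pos: [0.5469, -0.0252, 0.1125]
tool_rot: [[-0.953, -0.001, 0.302], [-0.302, 0.0, -0.953], [0.001, -1.0, -0.0]]
ft_force: [0.5, -0.5, -0.5]
opening: 0.107
```

Run:
```python
from h import *
c=grab("wrist","w10.png"); s=sense(); z=s["tool_rot"][:,2]
print(s["tcp_pos"],z.round(3),np.degrees(np.arctan2(z[1],z[0])),s["joint_pos"].round(1)); rods(c,s["tcp_pos"][2]+.005)
```

```text
[ 0.54695409 -0.0251383   0.11255773] [ 0.302 -0.953 -0.   ] -72.42647057377492 [ -5.8  28.3 111.2   0.   40.6  66.6]
px [347. 229.] L 121.3 W 48.9 mid [563.3 -32.2] yaw 13.6 bal [582.8 -27.5]
px [ 94. 213.] L 104.7 W 64.3 mid [543.7  51.9] yaw 18.9 bal [562.6  58.4]
```

Emit:
carry_out([
  [[1, 0.5, -10], [0, 0, -0.2]],
  [[0, 0, -15], [0, 0, 0]],
  [[0, 0, -15], [0, 0, 0]],
  [[0, 0, -15], [0, 0, 0]],
  [[0, 0, -12], [0, 0, 0]],
  [[0, 0, -8], [0, 0, 0]],
  [[0, 0, -5], [0, 0, 0]],
  [[0, 0, 0], [0, 0, 0]],
  [[0, 0, 0], [0, 0, 0]],
])

```text
time_s: 34.8
tcp_pos: [0.5486, -0.0248, 0.0332]
tool_rot: [[-0.955, 0.0, 0.296], [-0.296, -0.0, -0.955], [-0.0, -1.0, 0.0]]
ft_force: [-0.2, -0.1, -0.6]
opening: 0.105
```

Emit:
carry_out([
  [[0, 0, 0], [0, 0, 0]],
  [[0, 0, 0], [0, 0, 0]],
  [[0, 0, 0], [0, 0, 0]],
  [[0, 0, 0], [0, 0, 0]],
], hand=0.45)

```text
time_s: 35.2
tcp_pos: [0.5484, -0.0248, 0.0332]
tool_rot: [[-0.955, 0.0, 0.296], [-0.296, -0.0, -0.955], [-0.0, -1.0, 0.0]]
ft_force: [0.5, -0.0, 0.0]
opening: 0.271
```

Emit:
carry_out([
  [[0, 0, 15], [0, 0, 0]],
  [[0, 0, 25], [0, 0, 0]],
  [[0, 0, 40], [0, 0, 0]],
  [[0, 0, 50], [0, 0, 0]],
  [[-2, -40, 30], [0, 0, 8]],
  [[-2, -40, 30], [0, 0, 8]],
  [[-2, -40, 30], [0, 0, 8]],
  [[-2, -40, 0], [0, 0, 8]],
  [[-2, -40, 0], [0, 0, 8]],
  [[-2, -40, 0], [0, 0, 8]],
  [[-2, -40, 0], [0, 0, 8]],
  [[-2, -40, 0], [0, 0, 5]],
  [[0, -40, 0], [0, 0, 0]],
  [[0, -30, 0], [0, 0, 0]],
  [[0, 0, 0], [0, 0, 0]],
  [[0, 0, 0], [0, 0, 0]],
])

```text
time_s: 36.8
tcp_pos: [0.532, -0.4145, 0.2522]
tool_rot: [[-0.207, -0.0, 0.978], [-0.978, 0.001, -0.207], [-0.001, -1.0, -0.001]]
ft_force: [-0.0, 0.1, 0.1]
opening: 0.274
```

Run:
```python
from h import *
c=grab("wrist","w11.png"); np.save("w110.npy",c,allow_pickle=True); s=sense(); z=s["tool_rot"][:,2]
print(s["tcp_pos"],z.round(3),np.degrees(np.arctan2(z[1],z[0])),s["joint_pos"].round(1))
t=grab("top"); cv2.imwrite("pics/t3.png",np.vstack([cv2.resize(t["img"][140:260,230:430,::-1],None,fx=2.7,fy=2.7)[:240],cv2.resize(c["img"][:,:,::-1],(540,405))[:360]]))
```

```text
[ 0.53215426 -0.41373225  0.25239077] [ 0.979 -0.206 -0.001] -11.87318182884611 [-40.4  28.5  86.6   0.   64.9 -28.6]
```

View pics/t3.png

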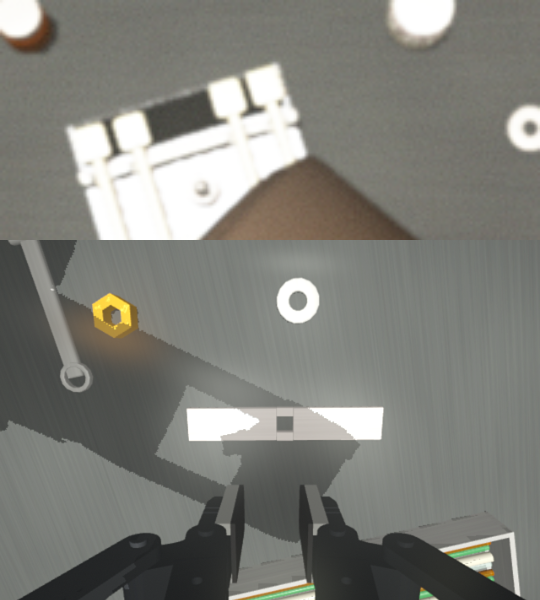

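All four rods are laid, with their paddles over the pad. The bar's hole is at wrist pixel ≈(338,218), the washer at (353,71) and the nut at (133,90).

```bash
cat > obj.py <<'E'
from h import *
def bar(c):
    hsv=cv2.cvtColor(c["img"],cv2.COLOR_RGB2HSV); m=((hsv[...,2]>135)&(hsv[...,1]<40)).astype(np.uint8)
    n,l,st,ce=cv2.connectedComponentsWithStats(m)
    for i in np.argsort(-st[1:,4])[:4]+1:
        cn=max(cv2.findContours((l==i).astype(np.uint8),0,1)[0],key=len).reshape(-1,2)
        W=(np.array([pt(c,u,v,.010)[:2] for u,v in cn])*1000).astype(np.float32); r=cv2.minAreaRect(W); b=cv2.boxPoints(r)
        k=int(np.linalg.norm(b[0]-b[1])<np.linalg.norm(b[1]-b[2])); d=b[k+1]-b[k]
        print(ce[i].round(),np.round(r[0],1),np.round(r[1],1),"long yaw",round(np.degrees(np.arctan2(d[1],d[0])),1))
E
python3 - <<'E'
from obj import *
c=np.load("w110.npy",allow_pickle=True).item(); bar(c); print(pt(c,337.5,217.5,.010)*1000)
E
```

```text
[350. 172.] [ 562.2 -389. ] [246.3 267.3] long yaw -16.3
[64. 90.] [ 339.  -281.3] [147.6  29.9] long yaw 88.5
[588. 371.] [ 761.4 -642.9] [ 64.6 126.6] long yaw -43.0
[342. 426.] [ 497.6 -657.8] [80.4 17. ] long yaw 2.8
[ 543.44550268 -434.45512061   10.        ]
```

Run:
```python
from obj import *
c=np.load("w110.npy",allow_pickle=True).item(); g=cv2.cvtColor(c["img"],cv2.COLOR_RGB2GRAY).astype(float)
gy=cv2.Sobel(g,-1,0,1)
T=[];B=[]
for u in range(232,446,4):
    if 320<u<355: continue
    v=190+np.argmax(gy[190:210,u]); T.append(pt(c,u,v,.010)[:2]*1000)
    v=226+np.argmin(gy[226:246,u]); B.append(pt(c,u,v,.010)[:2]*1000)
for P in(T,B):
    vx,vy,x,y=cv2.fitLine(np.array(P,np.float32),cv2.DIST_HUBER,0,.01,.01).ravel(); print(np.degrees(np.arctan2(vy,vx)),x,y)
P=np.array(T+B); print(np.median(T,0),np.median(B,0))
for v in(210,218,228):
    r=cv2.Sobel(g,-1,1,0)[v]; a=214+np.argmax(r[214:234]); b=444+np.argmin(r[444:464]); print((pt(c,a,v,.01)*1000).round(1),(pt(c,b,v,.01)*1000).round(1))
```

```text
-11.570542 536.68066 -415.15045
-11.42535 527.9072 -449.96597
[ 547.35204965 -419.10166265] [ 540.25236587 -452.67183548]
[ 440.8 -405.6   10. ] [ 647.9 -449.4   10. ]
[ 439.7 -413.    10. ] [ 646.9 -456.8   10. ]
[ 437.2 -422.1   10. ] [ 644.8 -466.    10. ]
```

Emit:
carry_out([
  [[6, -10, 0], [0, 0, 8.2]],
  [[5.4, -10.6, 0], [0, 0, 8.2]],
  [[0, 0, -10], [0, 0, 8.2]],
  [[0, 0, -10], [0, 0, 8.2]],
  [[0, 0, -10], [0, 0, 8.2]],
  [[0, 0, -10], [0, 0, 8.2]],
  [[0, 0, -10], [0, 0, 8.2]],
  [[0, 0, -10], [0, 0, 8.2]],
  [[0, 0, -10], [0, 0, 8.2]],
  [[0, 0, -10], [0, 0, 8.2]],
  [[0, 0, -20], [0, 0, 8.4]],
  [[0, 0, -20], [0, 0, 0]],
  [[0, 0, 0], [0, 0, 0]],
  [[0, 0, 0], [0, 0, 0]],
], hand=-0.45)

```text
time_s: 38.3
tcp_pos: [0.5441, -0.4341, 0.1331]
tool_rot: [[0.98, -0.0, 0.198], [-0.198, 0.0, 0.98], [-0.0, -1.0, 0.0]]
ft_force: [0.7, 0.0, 0.1]
opening: 0.727
```

Run:
```python
from h import *
c=grab("wrist","w12.png"); s=sense(); z=s["tool_rot"][:,2]
print(s["tcp_pos"],z.round(3),np.degrees(np.arctan2(z[1],z[0])),s["joint_pos"].round(1),s["opening"])
# hole: dark square in bright bar near predicted centre
u,v=px(c,[.5434,-.4347,.010]); print(u,v)
g=cv2.cvtColor(c["img"],cv2.COLOR_RGB2GRAY); u,v=int(u),int(v); p=g[v-40:v+40,u-40:u+40]
_,m=cv2.threshold(p,0,255,cv2.THRESH_BINARY_INV|cv2.THRESH_OTSU); n,l,st,ce=cv2.connectedComponentsWithStats(m)
for i in range(1,n):
    if st[i,4]>100: print(st[i],ce[i]+[u-40,v-40],pt(c,*(ce[i]+[u-40,v-40]),.01)*1000)
```

```text
[ 0.54439703 -0.43452266  0.13373712] [ 0.198  0.98  -0.   ] 78.55622259503265 [ -41.1   36.7   89.7    0.    53.5 -119.6] 0.7261705303865521
321.46628476175516 229.2811456847892
[  0   0  13  80 987] [286.67781155 229.19655522] [ 538.94278303 -456.42296853   10.        ]
[ 67   0  13  80 926] [354.69006479 229.74082073] [ 547.90189024 -413.99639058   10.        ]
[ 26  26  29  28 771] [320.76394293 228.35538262] [ 542.71624407 -435.01796721   10.        ]
```

Emit:
carry_out([
  [[-1, 0, -30], [0, 0, 0]],
  [[0, 0, -35], [0, 0, 0]],
  [[0, 0, -30], [0, 0, 0]],
  [[0, 0, -20], [0, 0, 0]],
  [[0, 0, -10], [0, 0, 0]],
  [[0, 0, -4], [0, 0, 0]],
  [[0, 0, 0], [0, 0, 0]],
  [[0, 0, 0], [0, 0, 0]],
])

```text
time_s: 39.15
tcp_pos: [0.5436, -0.4355, 0.0051]
tool_rot: [[0.98, 0.001, 0.199], [-0.199, -0.001, 0.98], [0.002, -1.0, -0.001]]
ft_force: [0.1, 0.0, -0.1]
opening: 0.723
```

Emit:
carry_out([
  [[0, 0, 0], [0, 0, 0]],
  [[0, 0, 0], [0, 0, 0]],
  [[0, 0, 0], [0, 0, 0]],
  [[0, 0, 0], [0, 0, 0]],
  [[0, 0, 0], [0, 0, 0]],
  [[0, 0, 0], [0, 0, 0]],
  [[0, 0, 0], [0, 0, 0]],
  [[0, 0, 10], [0, 0, 0]],
  [[0, 0, 30], [0, 0, 0]],
  [[0, 0, 40], [0, 0, 0]],
  [[0, 0, 40], [0, 0, 0]],
  [[0, 0, 26], [0, 0, 0]],
  [[0, 0, 0], [0, 0, 0]],
  [[0, 0, 0], [0, 0, 0]],
], hand=1)

```text
time_s: 40.55
tcp_pos: [0.5429, -0.4349, 0.1504]
tool_rot: [[0.98, 0.001, 0.199], [-0.199, -0.001, 0.98], [0.001, -1.0, -0.001]]
ft_force: [-0.2, -0.6, -2.7]
opening: 0.395
```

Emit:
carry_out([
  [[-2, 20, 0], [0, 0, 0]],
  [[-2, 28, 0], [0, 0, -3]],
  [[-2, 28, 0], [0, 0, -4]],
  [[-2, 28, 0], [0, 0, -4]],
  [[-2, 28, 0], [0, 0, -4]],
  [[-2, 28, 0], [0, 0, -4]],
  [[-2, 28, 0], [0, 0, -4]],
  [[-2, 28, 0], [0, 0, -4]],
  [[-2, 28, 0], [0, 0, -4]],
  [[-2, 28, 0], [0, 0, -4]],
  [[-2, 28, 0], [0, 0, -4]],
  [[-2, 28, 0], [0, 0, -4]],
  [[-2, 28, 0], [0, 0, -4]],
  [[-2, 28, 0], [0, 0, -4]],
  [[-2, 28, 0], [0, 0, -4]],
  [[-2, 28, 0], [0, 0, -4]],
  [[0, 11, 0], [0, 0, -2]],
  [[0, 0, 0], [0, 0, 0]],
  [[0, 0, 0], [0, 0, 0]],
  [[0, 0, 0], [0, 0, 0]],
])

```text
time_s: 42.55
tcp_pos: [0.5106, 0.0155, 0.1492]
tool_rot: [[0.302, -0.001, 0.953], [-0.953, -0.0, 0.302], [-0.0, -1.0, -0.001]]
ft_force: [-0.3, 0.0, -1.9]
opening: 0.39
```

Run:
```python
from h import *
c=grab("wrist","w13.png"); s=sense(); z=s["tool_rot"][:,2]; p=s["tcp_pos"]
print(p,np.degrees(np.arctan2(z[1],z[0])),s["joint_pos"].round(1),s["opening"],s["ft_force"])
print(px(c,p+[0,0,.006]),px(c,[.511,.016,.082]))
```

```text
[0.51066846 0.01541886 0.1493462 ] 17.53828246685326 [ -1.7  22.7 114.2  -0.   43.1 -19.2] 0.3874079238231246 [-0.74007883  0.1532983  -1.10819037]
[320.59602122 319.51239888] [322.00889578 255.46392868]
```

View pics/w13.png

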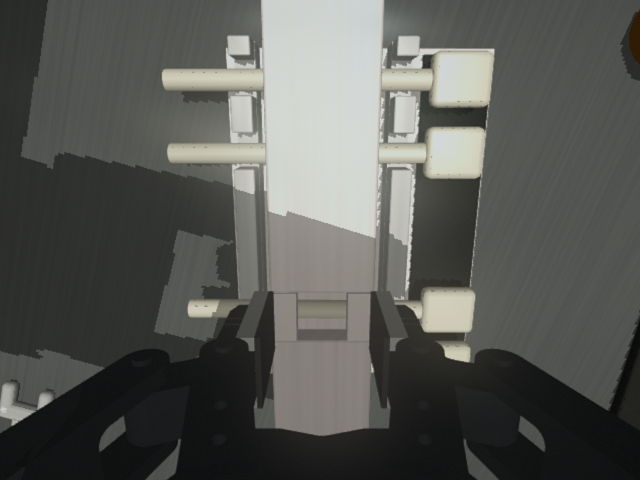

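The bar is held level. Its hole at (322,318) matches the tool axis prediction of (321,320), and its sides are parallel to the rests.

Emit:
carry_out([
  [[0.4, 0.5, -10], [0, 0, -0.1]],
  [[0, 0, -15], [0, 0, 0]],
  [[0, 0, -15], [0, 0, 0]],
  [[0, 0, -12], [0, 0, 0]],
  [[0, 0, -10], [0, 0, 0]],
  [[0, 0, -10], [0, 0, 0]],
  [[0, 0, -8], [0, 0, 0]],
  [[0, 0, -6], [0, 0, 0]],
  [[0, 0, -5], [0, 0, 0]],
  [[0, 0, -4], [0, 0, 0]],
  [[0, 0, -3], [0, 0, 0]],
  [[0, 0, 0], [0, 0, 0]],
  [[0, 0, 0], [0, 0, 0]],
])

```text
time_s: 43.9
tcp_pos: [0.5113, 0.0166, 0.0518]
tool_rot: [[0.3, 0.0, 0.954], [-0.954, -0.0, 0.3], [0.0, -1.0, 0.0]]
ft_force: [0.0, -0.5, -1.6]
opening: 0.389
```

Emit:
carry_out([
  [[0, 0, -1], [0, 0, 0]],
  [[0, 0, -1], [0, 0, 0]],
  [[0, 0, 0], [0, 0, 0]],
  [[0, 0, 0], [0, 0, 0]],
])

```text
time_s: 44.3
tcp_pos: [0.5112, 0.0166, 0.0497]
tool_rot: [[0.3, 0.0, 0.954], [-0.954, -0.0, 0.3], [0.0, -1.0, 0.0]]
ft_force: [-0.1, 0.8, -2.4]
opening: 0.394
```

Emit:
carry_out([
  [[0, 0, 0], [0, 0, 0]],
  [[0, 0, 0], [0, 0, 0]],
  [[0, 0, 0], [0, 0, 0]],
  [[0, 0, 0], [0, 0, 0]],
  [[0, 0, 10], [0, 0, 0]],
  [[0, 0, 25], [0, 0, 0]],
  [[0, 0, 30], [0, 0, 0]],
  [[0, 0, 40], [0, 0, 0]],
  [[5, -40, 30], [0, 0, 0]],
  [[5, -40, 0], [0, 0, 0]],
  [[5, -40, 0], [0, 0, 0]],
  [[5, -40, 0], [0, 0, 0]],
  [[5, -40, 0], [0, 0, 0]],
  [[5, -40, 0], [0, 0, 0]],
  [[0, -40, 0], [0, 0, 0]],
  [[0, 0, 0], [0, 0, 0]],
  [[0, 0, 0], [0, 0, 0]],
], hand=0.1)

```text
time_s: 46.0
tcp_pos: [0.5408, -0.2639, 0.1849]
tool_rot: [[0.298, -0.0, 0.955], [-0.955, 0.0, 0.298], [-0.0, -1.0, 0.0]]
ft_force: [0.1, 0.5, -0.6]
opening: 0.45
```

```bash
cat >> obj.py <<'E'
def washer(c,z=.006,v0=None):
    hsv=cv2.cvtColor(c["img"],cv2.COLOR_RGB2HSV); m=((hsv[...,2]>115)&(hsv[...,1]<45)).astype(np.uint8)
    for cn in cv2.findContours(m,0,1)[0]:
        a=cv2.contourArea(cn)
        if 600<a<12000:
            (u,v),r=cv2.minEnclosingCircle(cn)
            if a/(np.pi*r*r)>.7: print("wash",round(u),round(v),round(r),"fill",round(a/(np.pi*r*r),2),(pt(c,u,v,z)*1000).round(1),"diam",np.linalg.norm(pt(c,u-r,v,z)-pt(c,u+r,v,z))*1000)
def nut(c,z=.020):
    hsv=cv2.cvtColor(c["img"],cv2.COLOR_RGB2HSV); m=((hsv[...,0]>18)&(hsv[...,0]<32)&(hsv[...,1]>120)&(hsv[...,2]>60)).astype(np.uint8)
    for cn in cv2.findContours(m,0,1)[0]:
        if cv2.contourArea(cn)>800:
            h=cv2.convexHull(cn).reshape(-1,2); ap=cv2.approxPolyDP(h,.03*cv2.arcLength(h,True),True).reshape(-1,2)
            W=np.array([pt(c,*q,z)[:2]*1000 for q in ap]); print("nut poly",ap.tolist(),W.mean(0).round(1)); print(np.degrees(np.arctan2(*np.diff(np.vstack([W,W[:1]]),axis=0).T[::-1])).round(1))
E
python3 - <<'E'
from obj import *
c=grab("wrist","w14.png"); s=sense(); z=s["tool_rot"][:,2]
print(s["tcp_pos"],np.degrees(np.arctan2(z[1],z[0])),s["joint_pos"].round(1)); washer(c); nut(c)
t=grab("top","t4.png"); washer(t); nut(t)
cv2.imwrite("pics/t4.png",np.vstack([cv2.resize(t["img"][140:260,230:430,::-1],None,fx=2.7,fy=2.7)[:240],cv2.resize(c["img"][:,:,::-1],(540,405))[:360]]))
E
```

```text
[ 0.54083817 -0.26298493  0.18484593] 17.40369288814019 [-28.8  26.5 100.8   0.   52.8 -46.2]
wash 350 284 27 fill 0.92 [ 580.5 -312.8    6. ] diam 43.22239945978123
nut poly [[145, 167], [160, 190], [150, 211], [111, 218], [94, 195], [104, 169]] [ 402.2 -288.4]
[ -43.9 -102.5 -152.5  138.    79.8   20.1]
nut poly [[639, 302], [639, 442], [625, 442], [620, 303]] [  88.3 -847.1]
[178.5  90.4   0.7 -86.6]
```

View pics/t4.png

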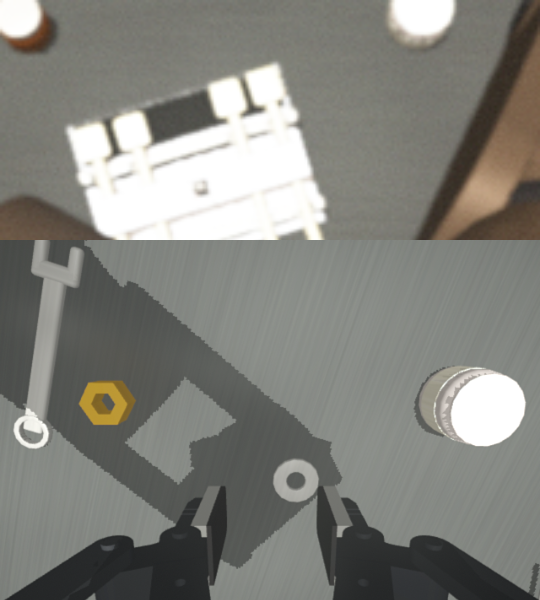

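The bar now lies across the rods. The washer is at wrist (350,284) and the nut at (126,193), neither knocked. I'll hover over the washer and refine.

Emit:
carry_out([
  [[10, -12, -10], [0, 0, 0]],
  [[10, -13, -20], [0, 0, 0]],
  [[10, -12, -25], [0, 0, 0]],
  [[9.5, -12.5, -20], [0, 0, 0]],
  [[0, 0, 0], [0, 0, 0]],
  [[0, 0, 0], [0, 0, 0]],
  [[0, 0, 0], [0, 0, 0]],
  [[0, 0, 0], [0, 0, 0]],
], hand=-0.5)

```text
time_s: 46.9
tcp_pos: [0.581, -0.3123, 0.1107]
tool_rot: [[0.3, 0.001, 0.954], [-0.954, -0.001, 0.3], [0.001, -1.0, 0.001]]
ft_force: [-0.4, 0.2, 0.5]
opening: 0.75
```

Run:
```python
from obj import *
c=grab("wrist","w15.png"); s=sense(); print(s["tcp_pos"],s["opening"]); washer(c); print(px(c,[.5805,-.3128,.006]))
```

```text
[ 0.580987   -0.31241768  0.11061636] 0.747446381961805
wash 320 238 36 fill 0.94 [ 580.8 -313.     6. ] diam 43.420107917486
[319.65308242 237.61069309]
```

Emit:
carry_out([
  [[0, -0.5, -25], [0, 0, 0]],
  [[0, 0, -30], [0, 0, 0]],
  [[0, 0, -25], [0, 0, 0]],
  [[0, 0, -15], [0, 0, 0]],
  [[0, 0, -9], [0, 0, 0]],
  [[0, 0, -5], [0, 0, 0]],
  [[0, 0, -1.5], [0, 0, 0]],
  [[0, 0, 0], [0, 0, 0]],
  [[0, 0, 0], [0, 0, 0]],
])

```text
time_s: 47.85
tcp_pos: [0.5812, -0.3134, -0.0001]
tool_rot: [[0.3, 0.001, 0.954], [-0.954, -0.001, 0.3], [0.001, -1.0, 0.001]]
ft_force: [0.4, -0.3, 0.0]
opening: 0.75
```

Emit:
carry_out([
  [[0, 0, 0], [0, 0, 0]],
  [[0, 0, 0], [0, 0, 0]],
  [[0, 0, 0], [0, 0, 0]],
  [[0, 0, 0], [0, 0, 0]],
], hand=-0.05)

```text
time_s: 48.25
tcp_pos: [0.5808, -0.3132, -0.0009]
tool_rot: [[0.3, 0.0, 0.954], [-0.954, -0.0, 0.3], [0.0, -1.0, 0.0]]
ft_force: [0.3, -1.2, -0.1]
opening: 0.528
```

Emit:
carry_out([
  [[0, 0, -0.5], [0, 0, 0]],
  [[0, 0, -0.5], [0, 0, 0]],
  [[0, 0, 0], [0, 0, 0]],
])

```text
time_s: 48.55
tcp_pos: [0.5807, -0.3131, -0.0021]
tool_rot: [[0.3, -0.0, 0.954], [-0.954, 0.0, 0.3], [-0.0, -1.0, 0.0]]
ft_force: [1.3, -0.3, 1.0]
opening: 0.528
```

Emit:
carry_out([
  [[0, 0, 0], [0, 0, 0]],
  [[0, 0, 0], [0, 0, 0]],
  [[0, 0, 0], [0, 0, 0]],
  [[0, 0, 0], [0, 0, 0]],
  [[0, 0, 0], [0, 0, 0]],
], hand=1)

```text
time_s: 49.05
tcp_pos: [0.5809, -0.3133, -0.0013]
tool_rot: [[0.3, 0.001, 0.954], [-0.954, -0.0, 0.3], [0.0, -1.0, 0.0]]
ft_force: [-1.6, 1.2, 10.7]
opening: 0.472
```

Emit:
carry_out([
  [[0, 0, 5], [0, 0, 0]],
  [[0, 0, 20], [0, 0, 0]],
  [[0, 0, 35], [0, 0, 0]],
  [[0, 0, 40], [0, 0, 0]],
  [[0, 0, 30], [0, 0, 0]],
  [[-5, 24, 0], [0, 0, 0]],
  [[-8, 36, 0], [0, 0, 0]],
  [[-8, 38, 0], [0, 0, 0]],
  [[-8, 38, 0], [0, 0, 0]],
  [[-8, 38, 0], [0, 0, 0]],
  [[-8, 38, 0], [0, 0, 0]],
  [[-8, 38, 0], [0, 0, 0]],
  [[-8, 36, 0], [0, 0, 0]],
  [[-6, 24, 0], [0, 0, 0]],
  [[-3, 19, 0], [0, 0, 0]],
  [[0, 0, 0], [0, 0, 0]],
  [[0, 0, 0], [0, 0, 0]],
])

```text
time_s: 50.75
tcp_pos: [0.5108, 0.016, 0.1282]
tool_rot: [[0.301, 0.0, 0.954], [-0.954, -0.0, 0.301], [0.0, -1.0, 0.0]]
ft_force: [0.9, 0.4, -0.9]
opening: 0.474
```

Run:
```python
from obj import *
c=grab("wrist","w16.png"); s=sense(); p=s["tcp_pos"]; z=s["tool_rot"][:,2]; print(p,s["opening"],s["ft_force"],np.degrees(np.arctan2(z[1],z[0])))
u,v=px(c,p+[0,0,.0075]); print(u,v,px(c,[.511,.016,.082]))
# washer ellipse: dark hole / contour near prediction
cv2.imwrite("pics/w16c.png",cv2.resize(c["img"][200:400,200:440,::-1],None,fx=3,fy=3))
```

```text
[0.51092691 0.01550917 0.12816495] 0.4701058044343731 [0.43391652 0.15583794 0.04598937] 17.465740266203213
320.2950041833273 322.3063709042119 [321.08340343 269.70914473]
```

View pics/w16c.png

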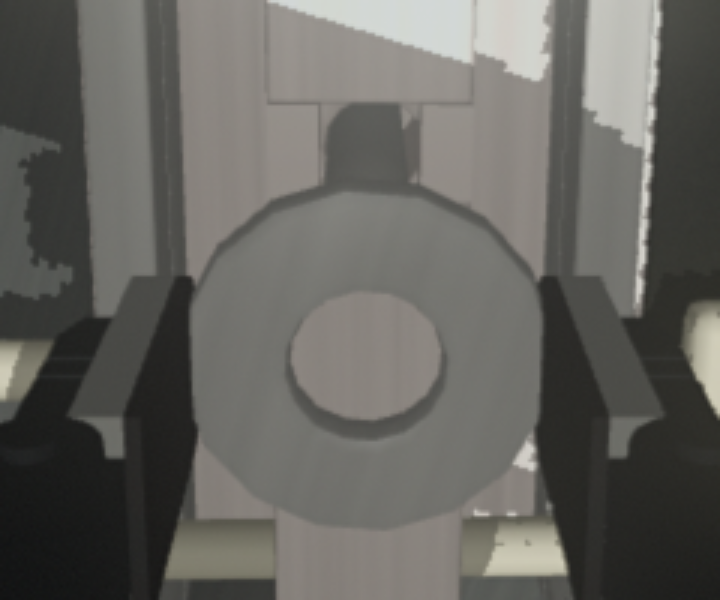

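The washer is held level, centred at crop (367,360). Behind it, the spindle comes up through the bar's hole.

Emit:
carry_out([
  [[0, 0.3, -8], [0, 0, 0]],
  [[0, 0, -15], [0, 0, 0]],
  [[0, 0, -15], [0, 0, 0]],
  [[0, 0, -10], [0, 0, 0]],
  [[0, 0, -8], [0, 0, 0]],
  [[0, 0, -7], [0, 0, 0]],
  [[0, 0, -6], [0, 0, 0]],
  [[0, 0, -4], [0, 0, 0]],
  [[0, 0, -2], [0, 0, 0]],
  [[0, 0, 0], [0, 0, 0]],
  [[0, 0, 0], [0, 0, 0]],
])

```text
time_s: 51.9
tcp_pos: [0.5108, 0.0162, 0.0532]
tool_rot: [[0.3, 0.0, 0.954], [-0.954, -0.0, 0.3], [0.0, -1.0, 0.0]]
ft_force: [-0.6, -0.3, -0.4]
opening: 0.474
```

Emit:
carry_out([
  [[0, 0, 0], [0, 0, 0]],
  [[0, 0, 0], [0, 0, 0]],
  [[0, 0, 0], [0, 0, 0]],
  [[0, 0, 0], [0, 0, 0]],
], hand=-0.2)

```text
time_s: 52.3
tcp_pos: [0.5107, 0.0162, 0.0531]
tool_rot: [[0.3, 0.0, 0.954], [-0.954, -0.0, 0.3], [0.0, -1.0, 0.0]]
ft_force: [-0.4, -0.6, 0.5]
opening: 0.596
```

Emit:
carry_out([
  [[0, 0, 10], [0, 0, 0]],
  [[0, 0, 25], [0, 0, 0]],
  [[0, 0, 30], [0, 0, 0]],
  [[0, 0, 30], [0, 0, 0]],
  [[-7, -38, 10], [0, 0, 0]],
  [[-12, -38, 0], [0, 0, 0]],
  [[-12, -38, 0], [0, 0, 0]],
  [[-12, -38, 0], [0, 0, 0]],
  [[-12, -38, 0], [0, 0, 0]],
  [[-12, -38, 0], [0, 0, 0]],
  [[-12, -38, 0], [0, 0, 0]],
  [[0, -10, 0], [0, 0, 0]],
  [[0, 0, 0], [0, 0, 0]],
  [[0, 0, 0], [0, 0, 0]],
])

```text
time_s: 53.7
tcp_pos: [0.4317, -0.2593, 0.1583]
tool_rot: [[0.299, -0.0, 0.954], [-0.954, 0.0, 0.299], [-0.0, -1.0, 0.0]]
ft_force: [-0.1, 0.6, -0.3]
opening: 0.6
```

Run:
```python
from obj import *
c=grab("wrist","w17.png"); np.save("w170.npy",c,allow_pickle=True); s=sense(); p=s["tcp_pos"]; z=s["tool_rot"][:,2]; print(p,s["opening"],s["joint_pos"].round(1),np.degrees(np.arctan2(z[1],z[0]))); nut(c)
hsv=cv2.cvtColor(c["img"],cv2.COLOR_RGB2HSV);
```

```text
[ 0.4317818  -0.25886613  0.1582041 ] 0.6006582189701455 [-34.4  21.4 114.7   0.   43.9 -51.9] 17.47807064337696
nut poly [[278, 222], [292, 245], [276, 278], [247, 278], [231, 254], [250, 222]] [ 398.9 -288.4]
[ -43.   -98.4 -162.6  137.6   75.5   17.4]
```

Emit:
carry_out([
  [[-9, -8, -10], [0, 0, -7.5]],
  [[-9, -8, -10], [0, 0, -7.5]],
  [[-9, -8, -15], [0, 0, -7.5]],
  [[-7.5, -5.5, -13], [0, 0, -7.5]],
  [[0, 0, 0], [0, 0, 0]],
  [[0, 0, 0], [0, 0, 0]],
  [[0, 0, 0], [0, 0, 0]],
], hand=-0.5)

```text
time_s: 54.45
tcp_pos: [0.3981, -0.2889, 0.1107]
tool_rot: [[-0.213, 0.001, 0.977], [-0.977, -0.0, -0.213], [0.0, -1.0, 0.001]]
ft_force: [0.6, -0.2, 0.7]
opening: 0.752
```

Run:
```python
from obj import *
c=grab("wrist","w18.png"); np.save("w180.npy",c,allow_pickle=True); s=sense(); p=s["tcp_pos"]; z=s["tool_rot"][:,2]; print(p,s["opening"],s["joint_pos"].round(1),np.degrees(np.arctan2(z[1],z[0]))); nut(c)
hsv=cv2.cvtColor(c["img"],cv2.COLOR_RGB2HSV); u,v=px(c,[.397,-.288,.02]).astype(int); print(u,v)
print(hsv[v-50:v+51:6,u,2],hsv[v-50:v+51:6,u,1]); print(hsv[v,u-50:u+51:6,2])
g=hsv[...,2]; m=((hsv[...,1]<120)|(g<60)).astype(np.uint8)
n,l,st,ce=cv2.connectedComponentsWithStats(m[v-45:v+45,u-45:u+45])
for i in range(1,n): print(st[i],ce[i]+[u-45,v-45])
```

```text
[ 0.39806209 -0.28905668  0.11072362] 0.7560101180913124 [-39.5  24.9 118.5   0.   36.5 -27.2] -12.350660410068222
nut poly [[323, 206], [351, 223], [353, 257], [320, 281], [290, 264], [290, 229]] [ 398.8 -288.8]
[ -43.9  -98.  -154.6  136.6   76.6   22.9]
317 243
[ 98  97  97 134 205 203 203  96  95  95 135 134 197 196 195  94  93] [ 21  18  21 156 177 176 181  27  27  30 162 167 183 178 180  19  22]
[ 94  96  93  94 201 200 200  95  96  97  96  95 201 200 200  93  93]
[   0    0   90   90 4332] [312.15096953 241.22760849]
[ 35  33  30  24 491] [321.56008147 242.47657841]
```

Run:
```python
from obj import *
c=np.load("w180.npy",allow_pickle=True).item(); hsv=cv2.cvtColor(c["img"],cv2.COLOR_RGB2HSV)
m=((hsv[...,2]>165)&(hsv[...,1]>120))[150:340,230:420]; cn=max(cv2.findContours(m.astype(np.uint8),0,1)[0],key=cv2.contourArea)
h=(cv2.convexHull(cn).reshape(-1,2)+[230,150]); ap=cv2.approxPolyDP(h,4,True).reshape(-1,2)
W=np.array([pt(c,*q,.02)[:2]*1000 for q in ap]); d=np.diff(np.vstack([W,W[:1]]),axis=0)
print(ap.tolist(),W.mean(0),np.degrees(np.arctan2(d[:,1],d[:,0])).round(1),np.linalg.norm(d,axis=1).round(1))
```

```text
[[323, 212], [353, 230], [352, 265], [320, 281], [291, 265], [290, 229]] [ 398.55164093 -290.91622578] [ -43.7 -102.8 -164.3  137.2   78.1   15.4] [19.7 20.6 20.8 19.2 21.2 20.8]
```

Emit:
carry_out([
  [[0.5, -2, -20], [0, 0, -1]],
  [[0, 0, -30], [0, 0, 0]],
  [[0, 0, -30], [0, 0, 0]],
  [[0, 0, -16], [0, 0, 0]],
  [[0, 0, -8], [0, 0, 0]],
  [[0, 0, 0], [0, 0, 0]],
  [[0, 0, 0], [0, 0, 0]],
])

```text
time_s: 55.2
tcp_pos: [0.3982, -0.2915, 0.0068]
tool_rot: [[-0.234, 0.001, 0.972], [-0.972, -0.001, -0.234], [0.0, -1.0, 0.001]]
ft_force: [-0.2, -0.5, -0.3]
opening: 0.751
```

Emit:
carry_out([
  [[0, 0, 0], [0, 0, 0]],
  [[0, 0, 0], [0, 0, 0]],
  [[0, 0, 0], [0, 0, 0]],
  [[0, 0, 0], [0, 0, 0]],
  [[0, 0, 0], [0, 0, 0]],
  [[0, 0, 0], [0, 0, 0]],
  [[0, 0, 5], [0, 0, 0]],
  [[0, 0, 25], [0, 0, 0]],
  [[0, 0, 35], [0, 0, 0]],
  [[0, 0, 40], [0, 0, 0]],
  [[0, 0, 20], [0, 0, 0]],
  [[0, 0, 0], [0, 0, 0]],
  [[0, 0, 0], [0, 0, 0]],
], hand=1)

```text
time_s: 56.5
tcp_pos: [0.3977, -0.2914, 0.1313]
tool_rot: [[-0.234, 0.001, 0.972], [-0.972, -0.001, -0.234], [0.001, -1.0, 0.001]]
ft_force: [0.2, 0.3, -1.0]
opening: 0.405
```

Emit:
carry_out([
  [[8, 20, 0], [0, 0, 0]],
  [[12, 34, 0], [0, 0, 0]],
  [[13, 36, 0], [0, 0, 0]],
  [[13, 36, 0], [0, 0, 0]],
  [[13, 36, 0], [0, 0, 0]],
  [[13, 36, 0], [0, 0, 0]],
  [[13, 36, 0], [0, 0, 0]],
  [[13, 36, 0], [0, 0, 0]],
  [[10, 22, 0], [0, 0, 0]],
  [[5, 15, 0], [0, 0, 0]],
  [[0, 0, 0], [0, 0, 0]],
  [[0, 0, 0], [0, 0, 0]],
])

```text
time_s: 57.7
tcp_pos: [0.5099, 0.0153, 0.1303]
tool_rot: [[-0.234, -0.002, 0.972], [-0.972, -0.0, -0.234], [0.001, -1.0, -0.002]]
ft_force: [-0.7, -0.8, -2.1]
opening: 0.402
```

Run:
```python
from obj import *
c=grab("wrist","w19.png"); s=sense(); p=s["tcp_pos"]; print(p,s["opening"],s["ft_force"].round(1))
hsv=cv2.cvtColor(c["img"],cv2.COLOR_RGB2HSV)
m=((hsv[...,0]>18)&(hsv[...,0]<32)&(hsv[...,1]>120)&(hsv[...,2]>60))[200:420,200:440].astype(np.uint8)
cn=max(cv2.findContours(m,0,1)[0],key=cv2.contourArea); print("nut box",np.array(cv2.boundingRect(cn))+[200,200,0,0])
i=((hsv[...,1]<120)|(hsv[...,2]<60)).astype(np.uint8)[200:420,200:440]; n,l,st,ce=cv2.connectedComponentsWithStats(i)
print([(st[k].tolist(),(ce[k]+200).round(1)) for k in range(1,n) if 100<st[k,4]<8000])
print("pred bore top",px(c,p+[0,0,.0135]),"low",px(c,p+[0,0,-.0065]),"tip",px(c,[.511,.016,.082]))
```

```text
[0.50992166 0.01490392 0.13047012] 0.39983199955037196 [-0.2  0.6 -1.4]
nut box [267 256 110 126]
[([98, 98, 49, 31, 856], array([321.8, 313.1]))]
pred bore top [319.23538982 331.41864926] low [319.59521219 306.44852406] tip [321.81255911 266.94941226]
```

Emit:
carry_out([
  [[0.5, 0.5, -10], [0, 0, 0]],
  [[0, 0, -15], [0, 0, 0]],
  [[0, 0, -10], [0, 0, 0]],
  [[0, 0, -8], [0, 0, 0]],
  [[0, 0, -6], [0, 0, 0]],
  [[0, 0, -5], [0, 0, 0]],
  [[0, 0, 0], [0, 0, 0]],
])

```text
time_s: 58.45
tcp_pos: [0.5109, 0.0161, 0.0765]
tool_rot: [[-0.234, -0.001, 0.972], [-0.972, 0.0, -0.234], [0.0, -1.0, -0.001]]
ft_force: [0.2, 0.2, -1.2]
opening: 0.407
```

Emit:
carry_out([
  [[0, 0, -4], [0, 0, 0]],
  [[0, 0, -3], [0, 0, 0]],
  [[0, 0, -2], [0, 0, 0]],
  [[0, 0, 0], [0, 0, 0]],
  [[0, 0, 0], [0, 0, 0]],
])

```text
time_s: 58.95
tcp_pos: [0.5112, 0.0161, 0.0681]
tool_rot: [[-0.234, 0.0, 0.972], [-0.972, -0.0, -0.234], [-0.0, -1.0, 0.0]]
ft_force: [0.6, -0.3, -0.7]
opening: 0.404
```

Emit:
carry_out([
  [[0, 0, 0], [0, 0, 0]],
  [[0, 0, 0], [0, 0, 0]],
  [[0, 0, 0], [0, 0, 0]],
  [[0, 0, 0], [0, 0, 0]],
], hand=-0.1)

```text
time_s: 59.35
tcp_pos: [0.5113, 0.0161, 0.0681]
tool_rot: [[-0.234, 0.0, 0.972], [-0.972, 0.0, -0.234], [-0.0, -1.0, 0.0]]
ft_force: [-0.2, -0.5, -0.0]
opening: 0.55
```

Emit:
carry_out([
  [[0, 0, 10], [0, 0, 0]],
  [[0, 0, 25], [0, 0, 0]],
  [[0, 0, 40], [0, 0, 0]],
  [[-3, 3, 40], [0, 0, 4]],
  [[-3, 30, 40], [0, 0, 8]],
  [[-3, 40, 10], [0, 0, 8]],
  [[-3, 40, 0], [0, 0, 8]],
  [[-3, 40, 0], [0, 0, 8]],
  [[-3, 40, 0], [0, 0, 8]],
  [[0, 30, 0], [0, 0, 8]],
  [[0, 20, 0], [0, 0, 8]],
  [[0, 0, 0], [0, 0, 0]],
  [[0, 0, 0], [0, 0, 0]],
])

```text
time_s: 60.65
tcp_pos: [0.4929, 0.2591, 0.2333]
tool_rot: [[0.724, -0.0, 0.69], [-0.69, -0.0, 0.724], [0.0, -1.0, -0.0]]
ft_force: [-0.4, 0.5, -0.1]
opening: 0.552
```

Run:
```python
from h import *
c=grab("wrist"); s=grab("scene"); t=grab("top"); print(sense()["tcp_pos"])
a=cv2.resize(s["img"][210:330,310:450,::-1],(400,343)); b=cv2.resize(t["img"][150:255,240:370,::-1],(400,323)); b=cv2.copyMakeBorder(b,0,20,0,0,0)
w=cv2.resize(c["img"][:,:,::-1],(340,255)); w=cv2.copyMakeBorder(w,0,0,0,460,0)
cv2.imwrite("pics/fin.png",np.vstack([np.hstack([a,b]),w]))
```

```text
[0.49319224 0.25816969 0.23320341]
```

View pics/fin.png

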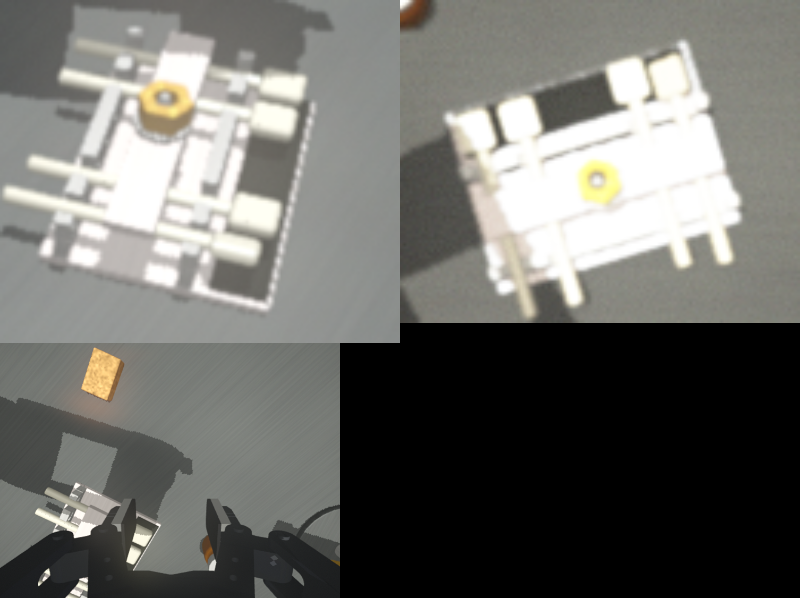

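In the scene and top crops the nut, washer and bar are stacked on the spindle with the four rods beneath and the paddles over the pad. The outer paddles look slightly thinner in the scene crop, so I'll check that numerically before handing in.

Run:
```python
from h import *
ex=np.array([.9542,.299,0]);ey=np.array([-.299,.9542,0]);o=np.array([.511,.016,0])
for n in("scene","top"):
    c=grab(n); g=cv2.cvtColor(c["img"],cv2.COLOR_RGB2GRAY).astype(np.float32)
    def prof(P):
        q=np.array([px(c,p) for p in P],np.float32); return cv2.remap(g,q[None,:,0].copy(),q[None,:,1].copy(),1)[0]
    ys=np.arange(-.115,.116,.001); v=prof([o+.078*ex+y*ey+[0,0,.04] for y in ys])
    b=(v>110).astype(int); d=np.diff(b); print(n,"y runs",[(round(ys[i+1]*1000),round(ys[j]*1000)) for i,j in zip(np.where(d>0)[0],np.where(d<0)[0])])
    for y in(-.09,-.05,.05,.09):
        xs=np.arange(.05,.125,.001); v=prof([o+x*ex+y*ey+[0,0,.04] for x in xs]); k=xs[(v>110)]; print("  slot",y,"paddle x span mm",k[k>.06].min()*1000,k.max()*1000)
```

```text
scene y runs [(-102, 1), (26, 111)]
  slot -0.09 paddle x span mm 60.000000000000014 124.00000000000007
  slot -0.05 paddle x span mm 60.000000000000014 124.00000000000007
  slot 0.05 paddle x span mm 60.000000000000014 124.00000000000007
  slot 0.09 paddle x span mm 60.000000000000014 124.00000000000007
top y runs [(32, -31), (73, 68)]
  slot -0.09 paddle x span mm 60.000000000000014 124.00000000000007
  slot -0.05 paddle x span mm 60.000000000000014 124.00000000000007
  slot 0.05 paddle x span mm 60.000000000000014 124.00000000000007
  slot 0.09 paddle x span mm 60.000000000000014 124.00000000000007
```

Run:
```python
from h import *
ex=np.array([.9542,.299,0]);ey=np.array([-.299,.9542,0]);o=np.array([.511,.016,0])
for n in("scene","top"):
    c=grab(n); g=cv2.cvtColor(c["img"],cv2.COLOR_RGB2GRAY).astype(np.float32)
    def prof(P):
        q=np.array([px(c,p) for p in P],np.float32); return cv2.remap(g,q[None,:,0].copy(),q[None,:,1].copy(),1)[0]
    ys=np.arange(-.116,.117,.004); print(n,[(int(a*1000),int(b)) for a,b in zip(ys,prof([o+.08*ex+y*ey+[0,0,.04] for y in ys]))])
    for y in(-.09,-.05,.05,.09):
        xs=np.arange(.052,.125,.004); print("  slot",y,prof([o+x*ex+y*ey+[0,0,.04] for x in xs]).astype(int))
```

```text
scene [(-116, 100), (-112, 101), (-108, 101), (-104, 101), (-99, 134), (-95, 191), (-91, 228), (-87, 254), (-83, 252), (-79, 244), (-75, 207), (-71, 137), (-67, 163), (-63, 214), (-59, 248), (-55, 254), (-51, 254), (-47, 254), (-43, 254), (-39, 253), (-35, 229), (-31, 144), (-27, 113), (-23, 112), (-19, 112), (-15, 111), (-11, 111), (-7, 111), (-3, 111), (0, 110), (4, 107), (8, 103), (12, 101), (16, 101), (20, 100), (24, 104), (28, 132), (32, 167), (36, 212), (40, 246), (44, 253), (48, 254), (52, 254), (56, 254), (60, 253), (64, 230), (68, 164), (72, 158), (76, 202), (80, 240), (84, 252), (88, 254), (92, 254), (96, 253), (100, 233), (104, 182), (108, 129), (112, 108), (116, 107)]
  slot -0.09 [222 212 247 245 246 246 247 247 245 205 106 104 137 209 152 152 152 150
 150]
  slot -0.05 [254 255 253 231 254 254 254 254 254 254 254 209 148 190 149 149 150 149
 148]
  slot 0.05 [254 254 238 252 254 254 254 254 254 253 202 102 130 188 148 149 149 147
 147]
  slot 0.09 [255 253 222 251 253 253 254 254 254 253 220 147 144 145 145 146 144 144
 144]
top [(-116, 134), (-112, 136), (-108, 180), (
[... 290 characters left out ...]
), (-3, 80), (0, 81), (4, 79), (8, 86), (12, 78), (16, 80), (20, 78), (24, 77), (28, 80), (32, 124), (36, 245), (40, 255), (44, 255), (48, 255), (52, 255), (56, 255), (60, 255), (64, 248), (68, 138), (72, 93), (76, 220), (80, 254), (84, 255), (88, 255), (92, 255), (96, 253), (100, 227), (104, 196), (108, 166), (112, 104), (116, 90)]
  slot -0.09 [237 236 252 254 254 254 254 254 254 236 133 129 139 134 130 132 130 126
 130]
  slot -0.05 [255 255 254 254 255 255 255 255 255 255 255 245 166 138 134 133 131 133
 134]
  slot 0.05 [254 254 253 254 255 255 255 255 255 255 236 176 148 134 132 130 132 132
 132]
  slot 0.09 [249 246 248 255 254 255 255 255 255 255 245 188 151 133 131 131 131 129
 128]
```

Run:
```python
from h import *
ex=np.array([.9542,.299,0]);ey=np.array([-.299,.9542,0]);o=np.array([.511,.016,0])
def prof(c,P):
    g=cv2.cvtColor(c["img"],cv2.COLOR_RGB2GRAY).astype(np.float32)
    q=np.array([px(c,p) for p in P],np.float32); return cv2.remap(g,q[None,:,0].copy(),q[None,:,1].copy(),1)[0]
for n in("scene","top"):
    c=grab(n)
    for x in(-.082,-.07,.0,.054):
        out=[]
        for y0 in(-.09,-.05,.05,.09):
            ys=y0+np.arange(-.02,.0201,.001); v=prof(c,[o+x*ex+y*ey+[0,0,.034] for y in ys]); w=np.clip(v-np.median(v)-25,0,None); out.append((round(float((w*ys).sum()/max(w.sum(),1))*1000,1),int(v.max()),int(np.median(v))))
        print(n,x,out)
    # tail end x
    for y in(-.086,-.05,.05,.09):
        xs=np.arange(-.115,-.065,.003); print("  tail",y,prof(c,[o+x*ex+y*ey+[0,0,.034] for x in xs]).astype(int))
```

```text
scene -0.082 [(-78.9, 250, 147), (-43.6, 250, 151), (56.0, 246, 151), (96.5, 181, 145)]
scene -0.07 [(-79.0, 252, 148), (-43.9, 251, 153), (55.9, 251, 149), (96.8, 184, 147)]
scene 0.0 [(-76.5, 255, 185), (0.0, 255, 255), (40.8, 236, 201), (0.0, 255, 255)]
scene 0.054 [(-95.4, 253, 219), (0.0, 254, 250), (0.0, 254, 242), (96.0, 254, 177)]
  tail -0.086 [141 143 143 143 145 145 153 176 183 184 184 183 184 185 185 186 185]
  tail -0.05 [144 143 143 142 143 143 143 144 145 171 193 196 195 196 197 197 197]
  tail 0.05 [ 92  93  94  94  95  96  98 138 200 201 199 200 200 200 200 201 201]
  tail 0.09 [ 93  93  94  95  96 100 121 144 153 160 159 160 160 161 161 162 161]
top -0.082 [(-83.8, 255, 141), (-48.9, 255, 139), (50.3, 255, 136), (91.1, 213, 129)]
top -0.07 [(-84.2, 254, 145), (-48.9, 255, 141), (50.4, 255, 136), (90.9, 211, 128)]
top 0.0 [(0.0, 255, 255), (0.0, 255, 255), (0.0, 255, 255), (76.8, 255, 220)]
top 0.054 [(0.0, 253, 242), (0.0, 255, 250), (0.0, 254, 250), (79.9, 251, 219)]
  tail -0.086 [134 134 132 132 133 131 172 238 254 254 254 254 254 254 255 254 254]
  tail -0.05 [133 134 136 136 136 137 137 136 140 214 253 255 255 254 255 255 254]
  tail 0.05 [130 128 129 131 132 130 129 160 233 254 255 255 255 255 255 255 255]
  tail 0.09 [ 77  78  77  85 101 105  97 105 150 198 209 207 213 210 213 211 208]
```

Emit:
carry_out([
  [[10, -25, 0], [0, 0, 0]],
  [[12, -36, 0], [0, 0, 0]],
  [[12, -36, 0], [0, 0, 0]],
  [[12, -36, 0], [0, 0, 0]],
  [[12, -36, 0], [0, 0, 0]],
  [[12, -36, 0], [0, 0, 0]],
  [[12, -36, 0], [0, 0, 0]],
  [[10, -20, 0], [0, 0, 0]],
  [[0, 0, 0], [0, 0, 0]],
  [[0, 0, 0], [0, 0, 0]],
])

```text
time_s: 62.1
tcp_pos: [0.585, -0.0022, 0.2327]
tool_rot: [[0.724, -0.001, 0.69], [-0.69, 0.0, 0.724], [-0.001, -1.0, -0.0]]
ft_force: [-0.4, 0.1, -0.3]
opening: 0.55
```

Run:
```python
from h import *
ex=np.array([.9542,.299,0]);ey=np.array([-.299,.9542,0]);o=np.array([.511,.016,0])
c=grab("wrist","w20.png"); print(sense()["tcp_pos"])
hsv=cv2.cvtColor(c["img"],cv2.COLOR_RGB2HSV).astype(int)
for x in(.074,.062,-.07):
  for y0 in(-.09,-.05,.05,.09):
    ys=y0+np.arange(-.026,.0261,.002); q=np.array([px(c,o+x*ex+y*ey+[0,0,.04]) for y in ys]).round().astype(int)
    ok=(q[:,0]>=0)&(q[:,0]<640)&(q[:,1]>=0)&(q[:,1]<480); print(x,y0,[(int(round(y*1000)),int(hsv[v,u,2]),int(hsv[v,u,1])) for y,(u,v),k in zip(ys,q,ok) if k])
```

```text
[ 0.58483638 -0.00158442  0.23279902]
0.074 -0.09 [(-116, 57, 13), (-114, 57, 13), (-112, 58, 13), (-110, 59, 17), (-108, 60, 17), (-106, 59, 13), (-104, 59, 17), (-102, 58, 13), (-100, 71, 25), (-98, 124, 35), (-96, 130, 33), (-94, 129, 34), (-92, 129, 34), (-90, 129, 34), (-88, 128, 34), (-86, 128, 34), (-84, 128, 34), (-82, 128, 34), (-80, 129, 36), (-78, 128, 34), (-76, 128, 36), (-74, 128, 34), (-72, 127, 32), (-70, 110, 35), (-68, 51, 20), (-66, 64, 28), (-64, 128, 32)]
0.074 -0.05 [(-76, 128, 36), (-74, 128, 34), (-72, 127, 32), (-70, 110, 35), (-68, 51, 20), (-66, 64, 28), (-64, 128, 32), (-62, 140, 33), (-60, 141, 33), (-58, 143, 32), (-56, 145, 32), (-54, 146, 31), (-52, 148, 31), (-50, 150, 29), (-48, 152, 32), (-46, 153, 30), (-44, 154, 31), (-42, 154, 30), (-40, 154, 30), (-38, 138, 30), (-36, 111, 32), (-34, 65, 20), (-32, 69, 18), (-30, 69, 18), (-28, 71, 22), (-26, 72, 21), (-24, 76, 17)]
0.074 0.05 [(24, 76, 17), (26, 77, 13), (28, 77, 17), (30, 71, 14), (32, 70, 15), (34, 118, 26), (36, 188, 27), (38, 218, 8), (40, 217, 7), (42, 217, 7), (44, 217, 7), (46, 217, 7), 
[... 2727 characters left out ...]
99, 15)]
-0.07 -0.05 [(-76, 64, 20), (-74, 66, 19), (-72, 92, 14), (-70, 95, 13), (-68, 95, 11), (-66, 96, 13), (-64, 99, 15), (-62, 99, 13), (-60, 101, 18), (-58, 95, 19), (-56, 86, 24), (-54, 162, 31), (-52, 190, 28), (-50, 196, 29), (-48, 192, 28), (-46, 168, 30), (-44, 119, 32), (-42, 81, 19), (-40, 80, 22), (-38, 78, 20), (-36, 76, 17), (-34, 75, 20), (-32, 72, 21), (-30, 70, 18), (-28, 68, 19), (-26, 66, 19), (-24, 65, 20)]
-0.07 0.05 [(24, 88, 9), (26, 87, 9), (28, 89, 11), (30, 90, 11), (32, 90, 11), (34, 90, 11), (36, 60, 17), (38, 61, 17), (40, 59, 13), (42, 81, 28), (44, 157, 32), (46, 189, 30), (48, 206, 25), (50, 205, 27), (52, 186, 32), (54, 93, 19), (56, 86, 12)]
-0.07 0.09 []
```

```bash
python3 -c "
from bench import *
print(hand_in())"
```

```text
the job is handed in; nothing more can be done
None
```

I packed all four white rods into the carrier, one per slot with the paddles over the dark pad, and handed the job in at about 62 s. The sleeve went on the spindle first, then the rods, bar, washer and nut in that order. The other bench items, including the blue bar and the green rod, were left alone, and I saw no sign of anything being knocked aside.

- **Stack:** The last pictures show the nut, washer and bar on the spindle with the rods beneath. Everything went on without noticeable force. I released the bar, washer and nut about 1 mm above their seats so they would drop home. I did not measure the final heights separately.
- **Rods:** All four are at the same height to about 1 mm, and their paddles read about 30 mm wide, which is flat. Lengthwise they lie within about 5 mm of the middle.
- **Disagreeing check:** The rod in slot 1 measures about 5 mm off the slot's middle towards the spindle, where the slot allows 4 mm. It is probably against the slot wall within calibration error. Its paddle also looked thinner in the scene camera, but the closer wrist view showed it flat and full width.

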